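# Fetch the wax tin from behind the suonas

### The job

The tin of pink wax is shut in behind the three small suonas in the tray: first stand all three suonas on the blue felt pad, then set the tin in the middle of the wax warmer's plate, and then put each suona back upright in the tray on the very spot where it stood, because their order is the order of work. Set everything down gently without dropping or knocking anything over, and leave the green tin, the hot-air tool and the file where they are.

Things in the scene. Friction and masses are not known exactly. Their poses are not given: they have to be found in the camera images.
- suona_black: Small suona standing upright on its bell, with a black ribbed pipe and a golden brass bell. Loose, 235 mm tall, about 0.2 kg, round. Origin: centre of the bell's mouth, on its underside; z up along the pipe. The bell is 72 mm across at the foot, flares in to 38 mm across at 30 mm height and 25 mm at 86 mm; the pipe tapers to 16 mm across, straight from 150 to 208 mm height, where it is gripped; above that only a thin brass neck, 10 mm across, up to 235 mm.
- suona_pale: Small suona standing upright on its bell, with a pale yellow boxwood pipe and a reddish copper bell. Loose, 235 mm tall, about 0.2 kg, round. Origin: centre of the bell's mouth, on its underside; z up along the pipe. The bell is 72 mm across at the foot, flares in to 38 mm across at 30 mm height and 25 mm at 86 mm; the pipe tapers to 16 mm across, straight from 150 to 208 mm height, where it is gripped; above that only a thin brass neck, 10 mm across, up to 235 mm.
- suona_red: Small suona standing upright on its bell, with a dark red-brown pipe and a silvery nickel bell. Loose, 235 mm tall, about 0.2 kg, round. Origin: centre of the bell's mouth, on its underside; z up along the pipe. The bell is 72 mm across at the foot, flares in to 38 mm across at 30 mm height and 25 mm at 86 mm; the pipe tapers to 16 mm across, straight from 150 to 208 mm height, where it is gripped; above that only a thin brass neck, 10 mm across, up to 235 mm.
- tin_pink: Low round open tin with a solid cake of pink wax and a pink band: 54 mm across, 34 mm tall, 0.11 kg, loose. It stands in the tray behind the suonas, 36 mm from the tray's origin towards its back wall (give or take 4 mm). Origin: centre of its underside; z up.
- tray: Dark wooden instrument tray lined with wine-red felt, fixed, 172 mm deep (x) by 266 mm wide (y). Origin: centre of its underside on the bench; x points to the back wall. The felt floor lies 8 mm above the bench; the back wall is 40 mm high, the side walls 26 mm, both 8 mm thick; the front is open. One suona stands in the middle near the front (about x -34, y 0 mm in the tray's frame) and one on either side (about x 21, y +-72 mm), in any order.
- felt_pad: Side area: flat square pad of blue felt, 200 x 200 mm, 5 mm thick, fixed. Origin: centre of its underside; x and y along its edges. It is left or right of the tray, the wax warmer on the other side.
- warmer: Electric wax warmer, a white box 145 x 105 mm, fixed, with a round dark grey plate 72 mm across and a small black knob towards the robot (to -x). Origin: on the bench, straight below the plate's centre; z up. The box is 42 mm high, the plate's flat top lies 48 mm above the bench, the knob is 52 mm high.
- tin_green: Bystander: loose tin like the pink one (54 mm across, 34 mm tall), with a green cake and band, alone on the bench beyond the tray. Origin: centre of its underside.
- hot_air_tool: Bystander: small blue hot-air tool with a steel nozzle lying on the bench beyond the tray, about 150 mm long (y) and 50 mm high, its handle 100 mm out to +x (away from the robot); loose. Origin: on the bench, under the middle of its barrel.
- file: Bystander: flat steel file with a wooden handle lying crosswise (along y) on the bench between the robot and the tray, 210 mm long, 16 mm high; loose. Origin: on the bench, near the front end of the handle.
Not all that is in view belongs to the job. There is more than one size of the suona_red; the one meant has the size given above.

How it is judged:
By the outcome, as a careful person would: the job done as asked, in the order asked, and still so for the second after the job is handed in, with the robot touching nothing.
It also fails if it takes over 138 s, if anything falls off the work surface, if the arm or the gripper's body presses on something with over 40 N, if the wrist force passes 120 N, or if a joint passes its speed limit or range.

### The arm

A 6-joint arm with a two-finger parallel gripper is mounted at the origin on the work surface. World frame = base frame: x ahead of the robot, y to its left, z up, the work surface at z = 0. Lengths are in m, angles in degrees, forces in N, time in s.
With the tool pointing down it reaches from about 0.275 to 0.725 m from the base axis. Payload 15.9 kg.
Tool frame: the origin (TCP) lies midway between the tips of the shut fingers; the grasp point (between the pads) lies 19 mm behind it (arm.pinch_z is the distance from the TCP to the grasp point, in m); z points along the fingers, y is the line along which they close (so a half turn about z gives the same grasp; the last joint's range is limited). The gripper opens to 85 mm and grips with 20 to 120 N. Pads are 22 mm wide; open, the fingers measure 114 mm over their backs; the gripper's body (76 mm by 85 mm) begins 54 mm behind the grasp point. The pads swing forward as they close: fully open they stand 13 mm farther back than shut.
Start: joints at [-72.135, 12.198, -1.971, 75.831, 0, 90], TCP at [0.153, -0.476, 0.2] pointing down, gripper open.
Joint ranges: [-170.91, 170.91], [-42.67, 98.43], [-65.05, 77.54], [-120.47, 116.71], [-90, 82.35], [-180, 180]. Speed limits (degrees/s): [108.29, 108.29, 136.94, 147.25, 180, 180].

### API

Orientations are given as [roll, pitch, yaw] about the fixed x, y, z axes, in that order (R = Rz(yaw) Ry(pitch) Rx(roll)).
In Python, from bench import arm, eyes, order gives the robot as it stands.
- The arm moves only by the shell command python3 -m creep 'ROWS'. ROWS is JSON, a list of rows, each an object with "delta_pos": the shift along the tool's x, y, z normalised to -1 to 1, where 1 is 150 mm, a list of three; "angular": the turn, a rotation vector about the tool's x, y, z normalised to -1 to 1, where 1 is 360 degrees, a list of three; "jaw": the gripper's target within -1 to 1 (shut at 1, half-way at 0, fully open at -1). A call has 1 to 12 rows; each row is the pose to reach, as a shift and turn from the pose commanded when the call began, along the tool's axes at that moment, turning the shorter way round; what a row does not reach only later rows make up. A row lasts 1/12 s, in which the tool goes at most 41.7 mm and 7.16 degrees, less where a joint would pass 70% of its speed; a pose out of reach is approached as far as the arm can. A call with a number of a shift or a turn outside -1 to 1 is refused whole. A call with a gripper value outside its range is refused whole. The fingers move at their own pace and stop on an object; the grip force is fixed at half the most. Time passes only in rows, so rows that repeat a pose let the fingers close. It gives the time, the measured TCP pose, the force, the opening and the grip force at its end, in the units of the state.
- arm.observe(): the state, without advancing time (a new reading comes with each control period).
- eyes.read_camera(name): name is "scene" or "top" or "wrist"; returns a dict with "image" (384x512x3 uint8, red, green, blue), "vfov" (degrees; the focal length in pixels is half the picture's height over the tangent of half this angle, whatever the lens; pixels are square), "cx", "cy" (the principal point, pixels), "k1" (the pictures are not rectified: a ray, as slopes to the right and down, at radius r is drawn at 1 + k1 r^2 times it, then the intrinsics apply), "pose" (4x4, takes a point from camera to world coordinates). Camera axes: x right, y up, looking along -z (the intrinsics and any distortion apply to the point x, -y, -z); pixel columns grow to the right and rows downward; lengths in m; the calibration is good to about 2 mm. A picture is of the moment at which its call begins. There is no depth.
- order.finish_job(): hands the job in; it is judged then, once.
The state is a dict: "time": time; "joints": joint angles; "dq": joint speeds; "joint_torque": joint torques, N m; "eef_pos": TCP position; "tool_rot": TCP orientation; "force": force on the tool from outside, world axes, zero at the start; "wrist_torque": the same for the moment, N m; "opening": finger opening in m; "gripper_force": force on a finger pad.
Only numpy, scipy, OpenCV 4.12 (cv2) and the standard library are available. Lean on these libraries where they do the work, as an engineer would, in place of code of your own. Each camera call takes 0.05 s, during which the arm holds its last target. There are 200 camera calls.

## Working session

There is one attempt and no reset: what is moved stays moved. The work goes in short steps, Python scripts to look and compute and a shell command to move; the robot and the scene stay as the last step left them, time stands still between calls to the robot, and variables do not carry over. Pictures are saved under pics/ and viewed, at most 14 in all, crops included, and the job is handed in when it is done.

```bash
mkdir -p pics; ls; python3 - <<'E'
from bench import arm, eyes
import cv2, numpy as np
for n in ("scene","top"):
    c=eyes.read_camera(n); cv2.imwrite(f"pics/{n}0.png",cv2.resize(c["image"][:,:,::-1],(800,600),interpolation=cv2.INTER_CUBIC))
    print(n,c["vfov"],c["cx"],c["cy"],c["k1"],np.round(c["pose"],3).tolist())
s=arm.observe(); print({k:s[k] for k in("time","eef_pos","tool_rot","force","opening")},arm.pinch_z)
E
```

```text
pics
scene 56.30236708642795 258.78616497818916 186.30904430539474 -0.05014397010397879 [[0.516, -0.558, 0.65, 1.148], [0.856, 0.351, -0.379, -0.355], [-0.017, 0.752, 0.659, 0.645], [0.0, 0.0, 0.0, 1.0]]
top 48.20700214988711 253.42356832530484 185.15696289917116 -0.06687407097847431 [[-0.026, 0.994, -0.105, 0.439], [-1.0, -0.027, -0.012, -0.003], [-0.015, 0.104, 0.994, 1.174], [0.0, 0.0, 0.0, 1.0]]
{'time': 0.1, 'eef_pos': array([ 0.15330416, -0.47557777,  0.19987214]), 'tool_rot': array([-1.79944662e+02, -1.50683578e-03,  1.78659109e+01]), 'force': array([ 0.70333521,  0.29459213, -0.34491981]), 'opening': 0.08521711354818887} 0.0187
```

View pics/top0.png

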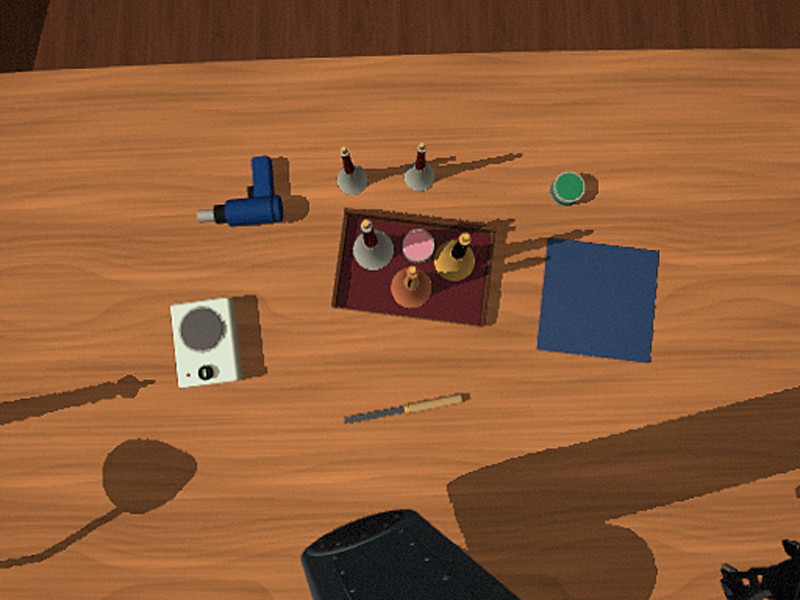

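View pics/scene0.png

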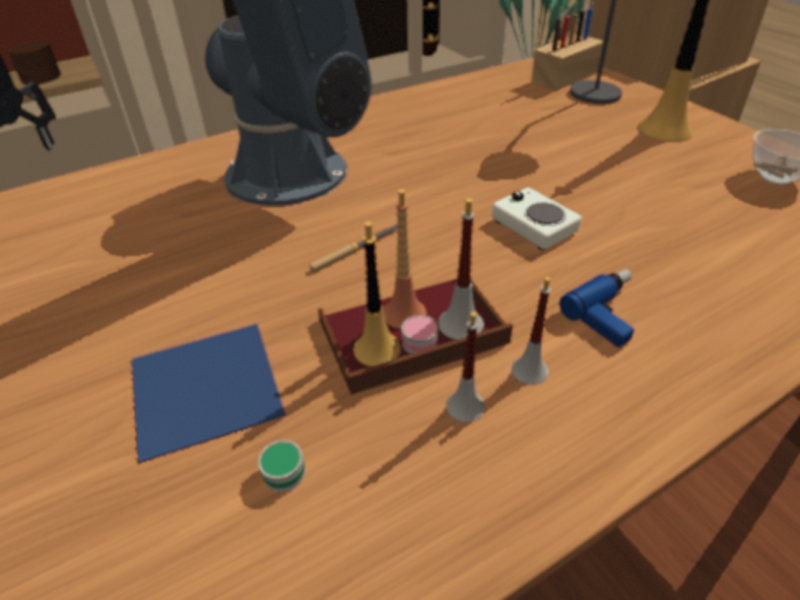

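The top view shows the warmer plate at about (203,329), tray centre (415,268), and pad centre (600,300). In the tray, red is left with its bell at (373,250), pale is at the front (411,288), black is right (455,260), and the pink tin is at (418,246). Two smaller red decoys stand behind the tray. The scene view agrees. I'll enlarge both.

```bash
cat > h.py <<'E'
import numpy as np, cv2
from bench import arm, eyes
def K(c):
    f=c["image"].shape[0]/2/np.tan(np.radians(c["vfov"]/2)); return f
def proj(c,P):
    P=np.atleast_2d(P); T=np.linalg.inv(c["pose"]); q=P@T[:3,:3].T+T[:3,3]
    s=np.c_[q[:,0],-q[:,1]]/(-q[:,2:3]); r2=(s**2).sum(1,keepdims=True)
    return s*(1+c["k1"]*r2)*K(c)+[c["cx"],c["cy"]]
def ray(c,uv):
    d=(np.atleast_2d(uv).astype(float)-[c["cx"],c["cy"]])/K(c); s=d.copy()
    for _ in range(20): s=d/(1+c["k1"]*(s**2).sum(1,keepdims=True))
    return c["pose"][:3,3],np.c_[s[:,0],-s[:,1],-np.ones(len(s))]@c["pose"][:3,:3].T
def onz(c,uv,z):
    o,d=ray(c,uv); return o+d*((z-o[2])/d[:,2:3])
def crop(c,name,u0,v0,u1,v1,k):
    im=c["image"][v0:v1,u0:u1,::-1]; cv2.imwrite(name,cv2.resize(im,None,fx=k,fy=k,interpolation=cv2.INTER_CUBIC))
E
python3 - <<'E'
from h import *
import pickle
t=eyes.read_camera("top"); s=eyes.read_camera("scene"); pickle.dump((t,s),open("c0.pkl","wb"))
crop(t,"pics/t1.png",205,125,325,212,6.6); crop(s,"pics/s1.png",195,115,335,252,4.3)
sc=512/800
def p(l,c,uv,z): print(l,np.round(onz(c,np.array(uv)*sc,z)*1000).tolist())
p("plate",t,[(203,329)],.048); p("pad",t,[(552,238),(659,250),(651,362),(537,349)],.005)
p("green",t,[(569,187)],.034); p("tin",t,[(418,246)],.042)
E
```

```text
plate [[499.0, 340.0, 48.0]]
pad [[646.0, -267.0, 5.0], [619.0, -457.0, 5.0], [423.0, -430.0, 5.0], [451.0, -231.0, 5.0]]
green [[730.0, -295.0, 34.0]]
tin [[632.0, -29.0, 42.0]]
```

View pics/t1.png

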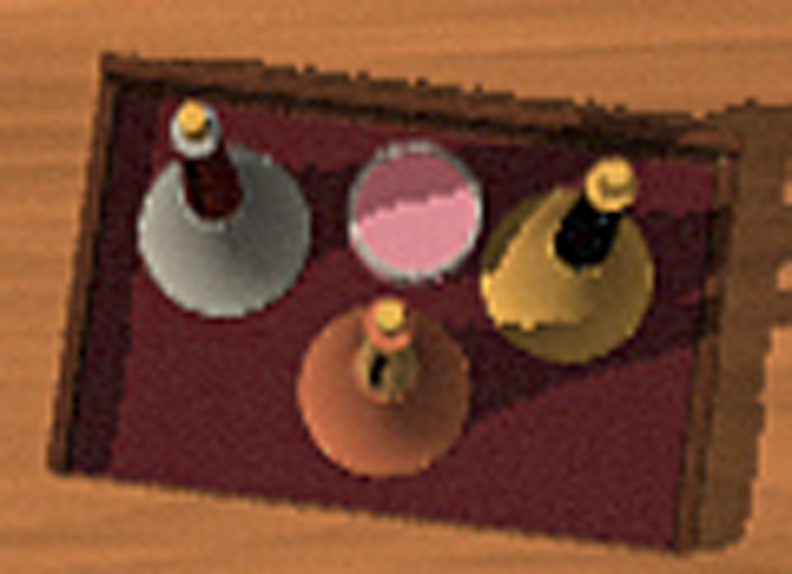

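View pics/s1.png

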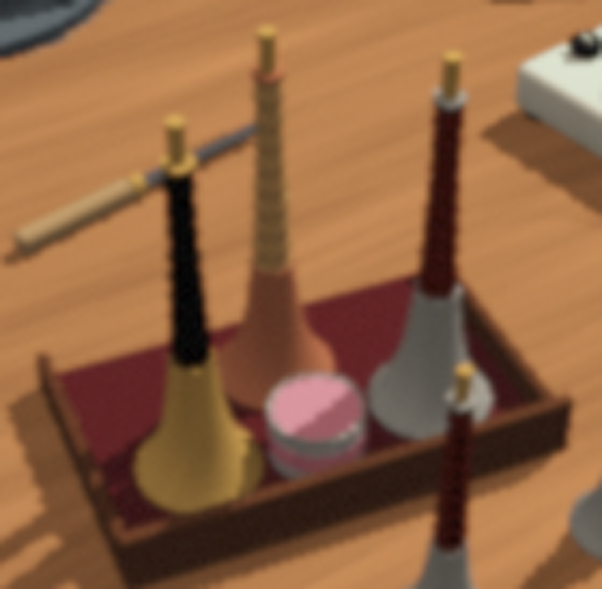

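Top crop: bells are at red (224,232), pale (384,392) and black (568,276). The tips are at (194,119), (390,315) and (612,168), and the tin rim centre is at (415,212). In the scene crop the tips are at red (454,58), pale (267,32) and black (175,122). Next I'll compute positions and check them against the sizes given.

```bash
python3 - <<'E'
from h import *
import pickle
t,s=pickle.load(open("c0.pkl","rb"))
T=lambda a:(np.atleast_2d(a)+.5)/6.6-.5+[205,125]
S=lambda a:(np.atleast_2d(a)+.5)/4.3-.5+[195,115]
m=lambda a:np.round(a*1000,1).tolist()
print("bell",m(onz(t,T([(224,232),(384,392),(568,276)]),.008)), "edges red", m(onz(t,T([(138,232),(310,232)]),.008)))
print("tipT",m(onz(t,T([(194,119),(390,315),(612,168)]),.243)))
print("tipS",m(onz(s,S([(454,55),(267,29),(175,120)]),.243)))
print("tinT",m(onz(t,T([(415,212)]),.042)), "tinS",m(onz(s,S([(314,407)]),.042)))
C=onz(t,T([(108,58),(742,140)]),.040); D=onz(t,T([(55,470),(685,552)]),.026); print("back",m(C),"front",m(D))
yaw=np.arctan2(*(C[1]-C[0])[[1,0]])+np.pi/2
print("yaw",np.degrees(yaw),np.degrees(np.arctan2(*(D[1]-D[0])[[1,0]]))+90)
c=(C.mean(0)+D.mean(0))/2
for n,x,y in(("mid",-.034,0),("L",.021,.072),("R",.021,-.072),("tin",.036,0)):
    print(n,m(c[:2]+[x*np.cos(yaw)-y*np.sin(yaw),x*np.sin(yaw)+y*np.cos(yaw)]))
# plate / tins by colour
im=t["image"]
print("plate S",m(onz(s,[[544.5*.64,213*.64]],.048)))
print("decoy T", m(onz(t,np.array([(352,180),(420,177)])*.64,0)))
print("tool,file",m(onz(t,np.array([(253,211),(235,210),(345,420),(469,397)])*.64,.02)))
print("warmer",m(onz(t,np.array([(169,306),(232,296),(241,380),(180,388)])*.64,.042)))
E
```

```text
bell [[633.3, 50.4, 8.0], [564.4, -14.4, 8.0], [610.7, -92.3, 8.0]] edges red [[634.3, 86.3, 8.0], [632.3, 14.5, 8.0]]
tipT [[632.7, 48.9, 243.0], [564.7, -14.8, 243.0], [612.1, -90.2, 243.0]]
tipS [[637.6, 45.8, 243.0], [567.8, -18.3, 243.0], [614.0, -95.2, 243.0]]
tinT [[633.6, -28.7, 42.0]] tinS [[635.2, -33.2, 42.0]]
back [[701.4, 94.8, 40.0], [659.9, -162.6, 40.0]] front [[534.2, 120.6, 26.0], [493.9, -134.3, 26.0]]
yaw -9.14243518999163 -8.976251180766724
mid [563.8, -15.0]
L [629.5, 47.4]
R [606.6, -94.8]
tin [632.9, -26.1]
plate S [[507.5, 332.8, 48.0]]
decoy T [[762.3, 85.1, 0.0], [764.1, -37.1, 0.0]]
tool,file [[706.4, 259.8, 20.0], [709.3, 291.9, 20.0], [339.2, 103.6, 20.0], [372.6, -108.6, 20.0]]
warmer [[540.1, 400.8, 42.0], [554.4, 291.3, 42.0], [411.5, 276.3, 42.0], [400.2, 381.0, 42.0]]
```

Positions agree: the spacings match the nominal tray, the bell is 72 mm across, and the tips sit over the bells. First move: raise the tool and turn it to yaw 0, so that tool x = world x, tool y = −world y and tool z = down.

```bash
python3 -m creep '[{"delta_pos":[0,0,-0.2],"angular":[0,0,0.016],"jaw":-1},{"delta_pos":[0,0,-0.4],"angular":[0,0,0.033],"jaw":-1},{"delta_pos":[0,0,-0.667],"angular":[0,0,0.0496],"jaw":-1},{"delta_pos":[0,0,-0.667],"angular":[0,0,0.0496],"jaw":-1},{"delta_pos":[0,0,-0.667],"angular":[0,0,0.0496],"jaw":-1}]'
python3 -m creep '[{"delta_pos":[0.25,0,0],"angular":[0,0,0],"jaw":-1},{"delta_pos":[0.5,0,0],"angular":[0,0,0],"jaw":-1},{"delta_pos":[0.75,0,0],"angular":[0,0,0],"jaw":-1},{"delta_pos":[1,0,0],"angular":[0,0,0],"jaw":-1},{"delta_pos":[1,-0.2,0],"angular":[0,0,0],"jaw":-1},{"delta_pos":[1,-0.4,0],"angular":[0,0,0],"jaw":-1},{"delta_pos":[1,-0.6,0],"angular":[0,0,0],"jaw":-1},{"delta_pos":[1,-0.8,0],"angular":[0,0,0],"jaw":-1},{"delta_pos":[1,-1,0],"angular":[0,0,0],"jaw":-1},{"delta_pos":[1,-1,0],"angular":[0,0,0],"jaw":-1}]'
```

```text
time: 0.62
eef_pos: [0.1537, -0.477, 0.3021]
tool_rot: [179.8, -0.1, -0.0]
force: [0.1, 0.3, -1.6]
opening: 0.0854
gripper_force: 0.0
time: 1.45
eef_pos: [0.3028, -0.3218, 0.3]
tool_rot: [-179.9, 0.0, 0.2]
force: [-1.4, 0.5, -0.3]
opening: 0.0855
gripper_force: 0.0
```

```bash
python3 -m creep '[{"delta_pos":[0.2,-0.18,0],"angular":[0,0,0],"jaw":-1},{"delta_pos":[0.4,-0.36,0],"angular":[0,0,0],"jaw":-1},{"delta_pos":[0.6,-0.54,0],"angular":[0,0,0],"jaw":-1},{"delta_pos":[0.8,-0.72,0],"angular":[0,0,0],"jaw":-1},{"delta_pos":[1,-0.9,0],"angular":[0,0,0],"jaw":-1},{"delta_pos":[1,-0.9,0],"angular":[0,0,0],"jaw":-1}]'
python3 -m creep '[{"delta_pos":[0.2,-0.15,0],"angular":[0,0,0],"jaw":-1},{"delta_pos":[0.4,-0.3,0],"angular":[0,0,0],"jaw":-1},{"delta_pos":[0.6,-0.4,0],"angular":[0,0,0],"jaw":-1},{"delta_pos":[0.8,-0.5,0],"angular":[0,0,0],"jaw":-1},{"delta_pos":[1,-0.64,0],"angular":[0,0,0],"jaw":-1},{"delta_pos":[1,-0.64,0],"angular":[0,0,0],"jaw":-1},{"delta_pos":[1,-0.64,0],"angular":[0,0,0],"jaw":-1},{"delta_pos":[1,-0.64,0],"angular":[0,0,0],"jaw":-1}]'
python3 - <<'E'
from h import *
c=eyes.read_camera("wrist"); print(np.round(c["pose"],3).tolist(),arm.observe()["eef_pos"])
im=c["image"][:,:,::-1].copy()
for P in [(.612,-.093,.243),(.634,.048,.243),(.5655,-.016,.243),(.612,-.093,.208),(.612,-.093,.008),(.634,-.030,.042)]:
    u=proj(c,[P])[0]; print(P,u.round(1)); 
    if (abs(u)<2000).all(): cv2.drawMarker(im,tuple(int(round(x)) for x in u),(0,255,0),cv2.MARKER_CROSS,8,1)
cv2.imwrite("pics/w1.png",cv2.resize(im,(800,600)))
E
```

```text
time: 1.95
eef_pos: [0.4567, -0.1865, 0.2983]
tool_rot: [-179.9, 0.1, 0.3]
force: [1.1, -1.0, -0.5]
opening: 0.0856
gripper_force: 0.0
time: 2.62
eef_pos: [0.603, -0.095, 0.2992]
tool_rot: [-180.0, 0.1, 0.1]
force: [-0.4, 0.3, 0.3]
opening: 0.0853
gripper_force: 0.0
[[0.001, 0.959, 0.284, 0.675], [-1.0, 0.001, 0.001, -0.096], [0.001, -0.284, 0.959, 0.472], [0.0, 0.0, 0.0, 1.0]] [ 0.6026739  -0.09532607  0.29994036]
(0.612, -0.093, 0.243) [255.6 185.1]
(0.634, 0.048, 0.243) [ 44. 153.]
(0.5655, -0.016, 0.243) [150.1 246.5]
(0.612, -0.093, 0.208) [256.1 173.4]
(0.612, -0.093, 0.008) [257.6 139.1]
(0.634, -0.03, 0.042) [206.4 124.8]
```

View pics/w1.png

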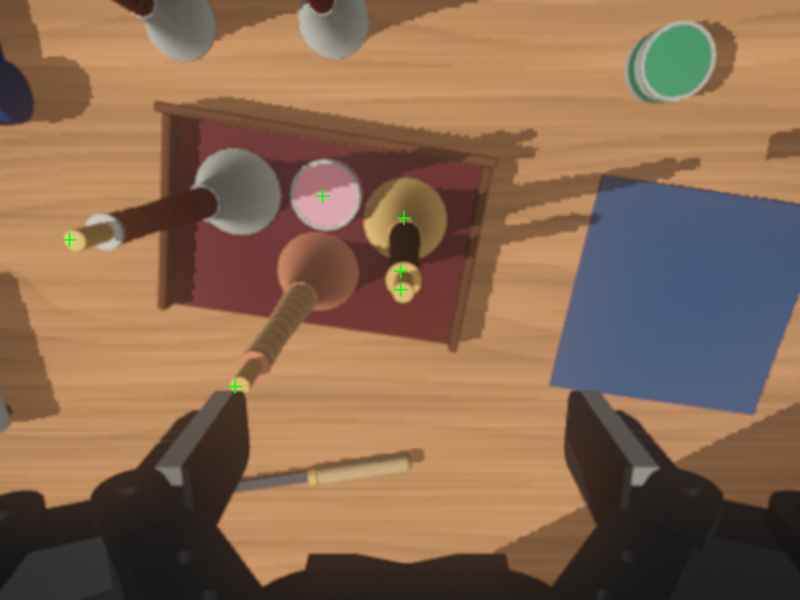

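Wrist view: the projected marks land within 2 mm of the real tips, with the black tip at (403,292) against a mark at (400,289). Refined positions are black (611,−94), red (634,47) and pale (566,−17). Next I'll descend on black and grip it.

```bash
python3 -m creep '[{"delta_pos":[0.055,-0.009,0],"angular":[0,0,0],"jaw":-1},{"delta_pos":[0.055,-0.009,0.15],"angular":[0,0,0],"jaw":-1},{"delta_pos":[0.055,-0.009,0.3],"angular":[0,0,0],"jaw":-1},{"delta_pos":[0.055,-0.009,0.45],"angular":[0,0,0],"jaw":-1},{"delta_pos":[0.055,-0.009,0.6],"angular":[0,0,0],"jaw":-1},{"delta_pos":[0.055,-0.009,0.72],"angular":[0,0,0],"jaw":-1},{"delta_pos":[0.055,-0.009,0.79],"angular":[0,0,0],"jaw":-1},{"delta_pos":[0.055,-0.009,0.79],"angular":[0,0,0],"jaw":-1},{"delta_pos":[0.055,-0.009,0.79],"angular":[0,0,0],"jaw":-1}]'
python3 -m creep '[{"delta_pos":[0,0,0],"angular":[0,0,0],"jaw":0},{"delta_pos":[0,0,0],"angular":[0,0,0],"jaw":0},{"delta_pos":[0,0,0],"angular":[0,0,0],"jaw":0.3},{"delta_pos":[0,0,0],"angular":[0,0,0],"jaw":0.45},{"delta_pos":[0,0,0],"angular":[0,0,0],"jaw":0.55},{"delta_pos":[0,0,0],"angular":[0,0,0],"jaw":0.6},{"delta_pos":[0,0,0],"angular":[0,0,0],"jaw":1},{"delta_pos":[0,0,0],"angular":[0,0,0],"jaw":1},{"delta_pos":[0,0,0],"angular":[0,0,0],"jaw":1},{"delta_pos":[0,0,0],"angular":[0,0,0],"jaw":1}]'
```

```text
time: 3.42
eef_pos: [0.6107, -0.0942, 0.1824]
tool_rot: [180.0, 0.0, -0.0]
force: [0.5, 0.4, 0.2]
opening: 0.0855
gripper_force: 0.0
time: 4.25
eef_pos: [0.6117, -0.0934, 0.1822]
tool_rot: [-180.0, -0.0, 0.0]
force: [-0.4, 1.0, 5.7]
opening: 0.0114
gripper_force: 58.7
```

```bash
python3 -m creep '[{"delta_pos":[0,0,-0.05],"angular":[0,0,0],"jaw":1},{"delta_pos":[0,0,-0.15],"angular":[0,0,0],"jaw":1},{"delta_pos":[0,0,-0.25],"angular":[0,0,0],"jaw":1},{"delta_pos":[0,0,-0.35],"angular":[0,0,0],"jaw":1},{"delta_pos":[0,0,-0.45],"angular":[0,0,0],"jaw":1},{"delta_pos":[0,0,-0.45],"angular":[0,0,0],"jaw":1},{"delta_pos":[0,0,-0.45],"angular":[0,0,0],"jaw":1}]'
python3 - <<'E'
from h import *
s=eyes.read_camera("scene"); crop(s,"pics/s2.png",165,40,345,252,2.8)
E
```

```text
time: 4.83
eef_pos: [0.6119, -0.0935, 0.2495]
tool_rot: [180.0, -0.0, 0.0]
force: [-0.4, -0.3, -2.5]
opening: 0.0115
gripper_force: 58.6
```

View pics/s2.png

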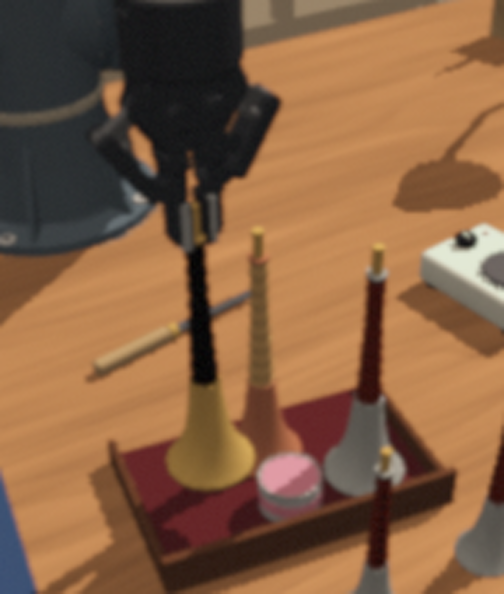

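Black is held upright and clear of the tray. Next I'll carry it to the pad at (523,−395).

```bash
python3 -m creep '[{"delta_pos":[-0.02,0.07,0],"angular":[0,0,0],"jaw":1},{"delta_pos":[-0.06,0.2,0],"angular":[0,0,0],"jaw":1},{"delta_pos":[-0.1,0.35,0],"angular":[0,0,0],"jaw":1},{"delta_pos":[-0.15,0.5,0],"angular":[0,0,0],"jaw":1},{"delta_pos":[-0.2,0.66,0],"angular":[0,0,0],"jaw":1},{"delta_pos":[-0.25,0.83,0],"angular":[0,0,0],"jaw":1},{"delta_pos":[-0.3,1,0],"angular":[0,0,0],"jaw":1}]'
python3 -m creep '[{"delta_pos":[-0.05,0.17,0],"angular":[0,0,0],"jaw":1},{"delta_pos":[-0.1,0.34,0],"angular":[0,0,0],"jaw":1},{"delta_pos":[-0.15,0.5,0],"angular":[0,0,0],"jaw":1},{"delta_pos":[-0.2,0.66,0],"angular":[0,0,0],"jaw":1},{"delta_pos":[-0.25,0.82,0],"angular":[0,0,0],"jaw":1},{"delta_pos":[-0.28,0.94,0],"angular":[0,0,0],"jaw":1},{"delta_pos":[-0.3,1,0],"angular":[0,0,0],"jaw":1},{"delta_pos":[-0.3,1,0],"angular":[0,0,0],"jaw":1},{"delta_pos":[-0.3,1,0],"angular":[0,0,0],"jaw":1}]'
python3 -m creep '[{"delta_pos":[0,0,0.1],"angular":[0,0,0],"jaw":1},{"delta_pos":[0,0,0.2],"angular":[0,0,0],"jaw":1},{"delta_pos":[0,0,0.3],"angular":[0,0,0],"jaw":1},{"delta_pos":[0,0,0.36],"angular":[0,0,0],"jaw":1},{"delta_pos":[0,0,0.41],"angular":[0,0,0],"jaw":1},{"delta_pos":[0,0,0.44],"angular":[0,0,0],"jaw":1},{"delta_pos":[0,0,0.455],"angular":[0,0,0],"jaw":1},{"delta_pos":[0,0,0.455],"angular":[0,0,0],"jaw":1},{"delta_pos":[0,0,0.455],"angular":[0,0,0],"jaw":1}]'
```

```text
time: 5.47
eef_pos: [0.5654, -0.2449, 0.2483]
tool_rot: [-180.0, 0.1, 0.0]
force: [0.6, 0.9, -2.0]
opening: 0.0115
gripper_force: 58.6
time: 6.22
eef_pos: [0.5212, -0.3934, 0.2486]
tool_rot: [-179.9, 0.0, -0.0]
force: [0.9, 0.5, -3.1]
opening: 0.0111
gripper_force: 58.6
time: 6.97
eef_pos: [0.5219, -0.3934, 0.1816]
tool_rot: [180.0, -0.0, 0.0]
force: [0.6, 0.3, -2.7]
opening: 0.0114
gripper_force: 58.7
```

```bash
python3 -m creep '[{"delta_pos":[0,0,0.005],"angular":[0,0,0],"jaw":1},{"delta_pos":[0,0,0.01],"angular":[0,0,0],"jaw":1},{"delta_pos":[0,0,0.013],"angular":[0,0,0],"jaw":1},{"delta_pos":[0,0,0.013],"angular":[0,0,0],"jaw":1}]'
```

```text
time: 7.3
eef_pos: [0.5217, -0.3937, 0.1794]
tool_rot: [180.0, -0.0, 0.0]
force: [-0.1, -0.1, -0.2]
opening: 0.0112
gripper_force: 58.9
```

Contact: the weight has come off the wrist. I'll release and rise.

```bash
python3 -m creep '[{"delta_pos":[0,0,0],"angular":[0,0,0],"jaw":0.6},{"delta_pos":[0,0,0],"angular":[0,0,0],"jaw":0.4},{"delta_pos":[0,0,0],"angular":[0,0,0],"jaw":0},{"delta_pos":[0,0,0],"angular":[0,0,0],"jaw":-1},{"delta_pos":[0,0,0],"angular":[0,0,0],"jaw":-1},{"delta_pos":[0,0,0],"angular":[0,0,0],"jaw":-1},{"delta_pos":[0,0,0],"angular":[0,0,0],"jaw":-1},{"delta_pos":[0,0,-0.2],"angular":[0,0,0],"jaw":-1},{"delta_pos":[0,0,-0.4],"angular":[0,0,0],"jaw":-1},{"delta_pos":[0,0,-0.6],"angular":[0,0,0],"jaw":-1},{"delta_pos":[0,0,-0.8],"angular":[0,0,0],"jaw":-1},{"delta_pos":[0,0,-0.8],"angular":[0,0,0],"jaw":-1}]'
python3 - <<'E'
from h import *
c=eyes.read_camera("wrist"); im=c["image"][:,:,::-1].copy()
for P in [(.5217,-.3937,.240),(.5217,-.3937,.005)]:
    cv2.drawMarker(im,tuple(int(round(x)) for x in proj(c,[P])[0]),(0,255,0),cv2.MARKER_CROSS,8,1)
cv2.imwrite("pics/w2.png",im)
E
```

```text
time: 8.3
eef_pos: [0.5229, -0.3945, 0.3058]
tool_rot: [179.7, -0.4, 0.0]
force: [0.7, -0.8, 0.4]
opening: 0.0852
gripper_force: 0.0
```

View pics/w2.png

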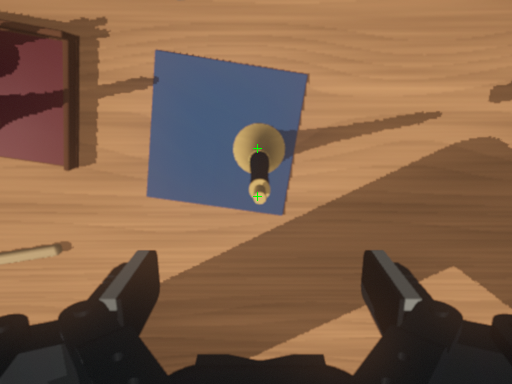

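Black stands upright inside the pad. Next is pale, at (566,−17).

```bash
python3 -m creep '[{"delta_pos":[0.05,-0.2,0],"angular":[0,0,0],"jaw":-1},{"delta_pos":[0.1,-0.45,0],"angular":[0,0,0],"jaw":-1},{"delta_pos":[0.15,-0.7,0],"angular":[0,0,0],"jaw":-1},{"delta_pos":[0.15,-1,0],"angular":[0,0,0],"jaw":-1}]'
python3 -m creep '[{"delta_pos":[0.05,-0.25,0],"angular":[0,0,0],"jaw":-1},{"delta_pos":[0.1,-0.5,0],"angular":[0,0,0],"jaw":-1},{"delta_pos":[0.15,-0.75,0],"angular":[0,0,0],"jaw":-1},{"delta_pos":[0.15,-1,0],"angular":[0,0,0],"jaw":-1}]'
python3 -m creep '[{"delta_pos":[0,-0.25,0],"angular":[0,0,0],"jaw":-1},{"delta_pos":[0,-0.45,0],"angular":[0,0,0],"jaw":-1},{"delta_pos":[0,-0.51,0],"angular":[0,0,0],"jaw":-1},{"delta_pos":[0,-0.51,0],"angular":[0,0,0],"jaw":-1},{"delta_pos":[0,-0.51,0],"angular":[0,0,0],"jaw":-1},{"delta_pos":[0,-0.51,0],"angular":[0,0,0],"jaw":-1},{"delta_pos":[0,-0.51,0],"angular":[0,0,0],"jaw":-1}]'
python3 - <<'E'
from h import *
c=eyes.read_camera("wrist"); im=c["image"][:,:,::-1].copy(); print(arm.observe()["eef_pos"])
for P in [(.634,.047,.243),(.5665,-.017,.243),(.5665,-.017,.008),(.634,.047,.008),(.634,-.030,.042)]:
    u=proj(c,[P])[0]; print(u.round(1)); cv2.drawMarker(im,tuple(int(round(x)) for x in u),(0,255,0),cv2.MARKER_CROSS,5,1)
cv2.imwrite("pics/w3.png",cv2.resize(im[:290],None,fx=1.5625,fy=1.5625))
E
```

```text
time: 8.68
eef_pos: [0.5442, -0.2455, 0.2974]
tool_rot: [-180.0, 0.1, -0.0]
force: [0.9, 1.0, -0.7]
opening: 0.0854
gripper_force: 0.0
time: 9.02
eef_pos: [0.5666, -0.0948, 0.2979]
tool_rot: [-180.0, 0.1, 0.0]
force: [0.9, 1.4, -0.4]
opening: 0.0853
gripper_force: 0.0
time: 9.6
eef_pos: [0.5665, -0.0215, 0.2988]
tool_rot: [180.0, 0.0, -0.1]
force: [0.5, -0.3, -0.3]
opening: 0.0856
gripper_force: 0.0
[ 0.56654154 -0.02144036  0.29894609]
[151.3  97.4]
[252.1 197.8]
[255.7 146.1]
[206.2  94.2]
[265.9  94.4]
```

View pics/w3.png

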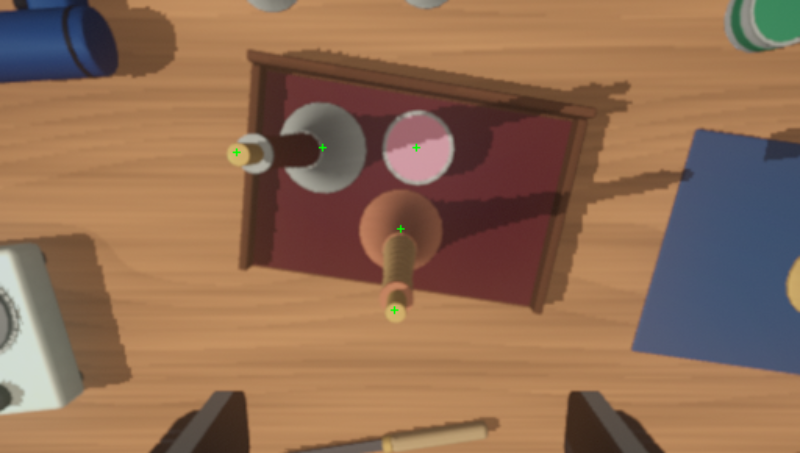

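The marks coincide with pale and red to about 1 mm. I'll grip pale now.

```bash
python3 -m creep '[{"delta_pos":[0,-0.027,0],"angular":[0,0,0],"jaw":-1},{"delta_pos":[0,-0.027,0.15],"angular":[0,0,0],"jaw":-1},{"delta_pos":[0,-0.027,0.3],"angular":[0,0,0],"jaw":-1},{"delta_pos":[0,-0.027,0.45],"angular":[0,0,0],"jaw":-1},{"delta_pos":[0,-0.027,0.6],"angular":[0,0,0],"jaw":-1},{"delta_pos":[0,-0.027,0.72],"angular":[0,0,0],"jaw":-1},{"delta_pos":[0,-0.027,0.79],"angular":[0,0,0],"jaw":-1},{"delta_pos":[0,-0.027,0.79],"angular":[0,0,0],"jaw":-1},{"delta_pos":[0,-0.027,0.79],"angular":[0,0,0],"jaw":-1}]'
python3 -m creep '[{"delta_pos":[0,0,0],"angular":[0,0,0],"jaw":0},{"delta_pos":[0,0,0],"angular":[0,0,0],"jaw":0},{"delta_pos":[0,0,0],"angular":[0,0,0],"jaw":0.3},{"delta_pos":[0,0,0],"angular":[0,0,0],"jaw":0.45},{"delta_pos":[0,0,0],"angular":[0,0,0],"jaw":0.55},{"delta_pos":[0,0,0],"angular":[0,0,0],"jaw":0.6},{"delta_pos":[0,0,0],"angular":[0,0,0],"jaw":1},{"delta_pos":[0,0,0],"angular":[0,0,0],"jaw":1},{"delta_pos":[0,0,0],"angular":[0,0,0],"jaw":1},{"delta_pos":[0,0,0],"angular":[0,0,0],"jaw":1}]'
python3 -m creep '[{"delta_pos":[0,0,-0.05],"angular":[0,0,0],"jaw":1},{"delta_pos":[0,0,-0.15],"angular":[0,0,0],"jaw":1},{"delta_pos":[0,0,-0.25],"angular":[0,0,0],"jaw":1},{"delta_pos":[0,0,-0.35],"angular":[0,0,0],"jaw":1},{"delta_pos":[0,0,-0.45],"angular":[0,0,0],"jaw":1},{"delta_pos":[0,0,-0.45],"angular":[0,0,0],"jaw":1},{"delta_pos":[0,0,-0.45],"angular":[0,0,0],"jaw":1}]'
```

```text
time: 10.4
eef_pos: [0.5663, -0.0164, 0.1807]
tool_rot: [-180.0, 0.0, -0.0]
force: [1.0, -0.6, -0.3]
opening: 0.0853
gripper_force: 0.0
time: 11.23
eef_pos: [0.5668, -0.0163, 0.1811]
tool_rot: [180.0, -0.0, 0.0]
force: [-0.5, -0.4, 5.1]
opening: 0.0116
gripper_force: 58.6
time: 11.82
eef_pos: [0.5669, -0.0162, 0.2483]
tool_rot: [-180.0, -0.0, 0.0]
force: [0.0, 0.8, -2.7]
opening: 0.0118
gripper_force: 58.6
```

```bash
python3 -m creep '[{"delta_pos":[-0.02,0.07,0],"angular":[0,0,0],"jaw":1},{"delta_pos":[-0.06,0.2,0],"angular":[0,0,0],"jaw":1},{"delta_pos":[-0.1,0.35,0],"angular":[0,0,0],"jaw":1},{"delta_pos":[-0.13,0.5,0],"angular":[0,0,0],"jaw":1},{"delta_pos":[-0.17,0.66,0],"angular":[0,0,0],"jaw":1},{"delta_pos":[-0.21,0.82,0],"angular":[0,0,0],"jaw":1},{"delta_pos":[-0.25,0.94,0],"angular":[0,0,0],"jaw":1}]'
python3 -m creep '[{"delta_pos":[-0.05,0.17,0],"angular":[0,0,0],"jaw":1},{"delta_pos":[-0.1,0.34,0],"angular":[0,0,0],"jaw":1},{"delta_pos":[-0.14,0.5,0],"angular":[0,0,0],"jaw":1},{"delta_pos":[-0.18,0.66,0],"angular":[0,0,0],"jaw":1},{"delta_pos":[-0.22,0.8,0],"angular":[0,0,0],"jaw":1},{"delta_pos":[-0.25,0.88,0],"angular":[0,0,0],"jaw":1},{"delta_pos":[-0.25,0.91,0],"angular":[0,0,0],"jaw":1},{"delta_pos":[-0.25,0.91,0],"angular":[0,0,0],"jaw":1},{"delta_pos":[-0.25,0.91,0],"angular":[0,0,0],"jaw":1}]'
python3 -m creep '[{"delta_pos":[0,0,0.1],"angular":[0,0,0],"jaw":1},{"delta_pos":[0,0,0.2],"angular":[0,0,0],"jaw":1},{"delta_pos":[0,0,0.3],"angular":[0,0,0],"jaw":1},{"delta_pos":[0,0,0.36],"angular":[0,0,0],"jaw":1},{"delta_pos":[0,0,0.41],"angular":[0,0,0],"jaw":1},{"delta_pos":[0,0,0.44],"angular":[0,0,0],"jaw":1},{"delta_pos":[0,0,0.455],"angular":[0,0,0],"jaw":1},{"delta_pos":[0,0,0.46],"angular":[0,0,0],"jaw":1},{"delta_pos":[0,0,0.465],"angular":[0,0,0],"jaw":1},{"delta_pos":[0,0,0.469],"angular":[0,0,0],"jaw":1},{"delta_pos":[0,0,0.469],"angular":[0,0,0],"jaw":1},{"delta_pos":[0,0,0.469],"angular":[0,0,0],"jaw":1}]'
```

```text
time: 12.4
eef_pos: [0.5278, -0.1593, 0.2469]
tool_rot: [-180.0, 0.1, -0.0]
force: [0.3, -0.4, -1.5]
opening: 0.0119
gripper_force: 58.6
time: 13.15
eef_pos: [0.4917, -0.2931, 0.2478]
tool_rot: [-180.0, 0.0, 0.0]
force: [0.2, 1.0, -1.3]
opening: 0.0114
gripper_force: 58.7
time: 14.15
eef_pos: [0.4918, -0.294, 0.1783]
tool_rot: [180.0, -0.0, 0.0]
force: [0.6, -0.9, 1.0]
opening: 0.012
gripper_force: 58.9
```

In contact on the pad, so release. Then on to red at (634,47).

```bash
python3 -m creep '[{"delta_pos":[0,0,0],"angular":[0,0,0],"jaw":0.6},{"delta_pos":[0,0,0],"angular":[0,0,0],"jaw":0.4},{"delta_pos":[0,0,0],"angular":[0,0,0],"jaw":0},{"delta_pos":[0,0,0],"angular":[0,0,0],"jaw":-1},{"delta_pos":[0,0,0],"angular":[0,0,0],"jaw":-1},{"delta_pos":[0,0,0],"angular":[0,0,0],"jaw":-1},{"delta_pos":[0,0,0],"angular":[0,0,0],"jaw":-1},{"delta_pos":[0,0,-0.2],"angular":[0,0,0],"jaw":-1},{"delta_pos":[0,0,-0.4],"angular":[0,0,0],"jaw":-1},{"delta_pos":[0,0,-0.6],"angular":[0,0,0],"jaw":-1},{"delta_pos":[0,0,-0.81],"angular":[0,0,0],"jaw":-1},{"delta_pos":[0,0,-0.81],"angular":[0,0,0],"jaw":-1}]'
python3 -m creep '[{"delta_pos":[0.1,-0.2,0],"angular":[0,0,0],"jaw":-1},{"delta_pos":[0.2,-0.45,0],"angular":[0,0,0],"jaw":-1},{"delta_pos":[0.3,-0.7,0],"angular":[0,0,0],"jaw":-1},{"delta_pos":[0.4,-1,0],"angular":[0,0,0],"jaw":-1}]'
python3 -m creep '[{"delta_pos":[0.1,-0.25,0],"angular":[0,0,0],"jaw":-1},{"delta_pos":[0.2,-0.5,0],"angular":[0,0,0],"jaw":-1},{"delta_pos":[0.3,-0.75,0],"angular":[0,0,0],"jaw":-1},{"delta_pos":[0.4,-1,0],"angular":[0,0,0],"jaw":-1}]'
python3 -m creep '[{"delta_pos":[0.1,-0.2,0],"angular":[0,0,0],"jaw":-1},{"delta_pos":[0.15,-0.27,0],"angular":[0,0,0],"jaw":-1},{"delta_pos":[0.15,-0.27,0],"angular":[0,0,0],"jaw":-1},{"delta_pos":[0.15,-0.27,0],"angular":[0,0,0],"jaw":-1},{"delta_pos":[0.15,-0.27,0],"angular":[0,0,0],"jaw":-1},{"delta_pos":[0.15,-0.27,0],"angular":[0,0,0],"jaw":-1}]'
python3 - <<'E'
from h import *
c=eyes.read_camera("wrist"); im=c["image"][:,:,::-1].copy(); print(arm.observe()["eef_pos"])
for P in [(.634,.047,.243),(.634,.047,.008),(.6335,-.0305,.042),(.503,.336,.048)]:
    u=proj(c,[P])[0]; print(u.round(1)); cv2.drawMarker(im,tuple(int(round(x)) for x in u),(0,255,0),cv2.MARKER_CROSS,5,1)
cv2.imwrite("pics/w4.png",cv2.resize(im[:290],None,fx=1.5625,fy=1.5625))
E
```

```text
time: 15.15
eef_pos: [0.4928, -0.2945, 0.3051]
tool_rot: [179.8, -0.4, 0.0]
force: [-0.2, -0.4, -0.2]
opening: 0.0853
gripper_force: 0.0
time: 15.48
eef_pos: [0.5502, -0.1479, 0.2992]
tool_rot: [180.0, -0.0, -0.1]
force: [0.4, -0.6, -0.1]
opening: 0.0857
gripper_force: 0.0
time: 15.82
eef_pos: [0.6101, 0.0024, 0.2995]
tool_rot: [-180.0, -0.0, 0.2]
force: [0.8, -0.6, 1.0]
opening: 0.0855
gripper_force: 0.0
time: 16.32
eef_pos: [0.6322, 0.0233, 0.2998]
tool_rot: [-179.2, -0.0, 1.7]
force: [0.5, 0.7, -0.4]
opening: 0.0855
gripper_force: 0.0
[0.63227681 0.02336517 0.29983433]
[225.9 193.9]
[244.8 144.3]
[304.6 150.6]
[ 25.9 238.7]
```

View pics/w4.png

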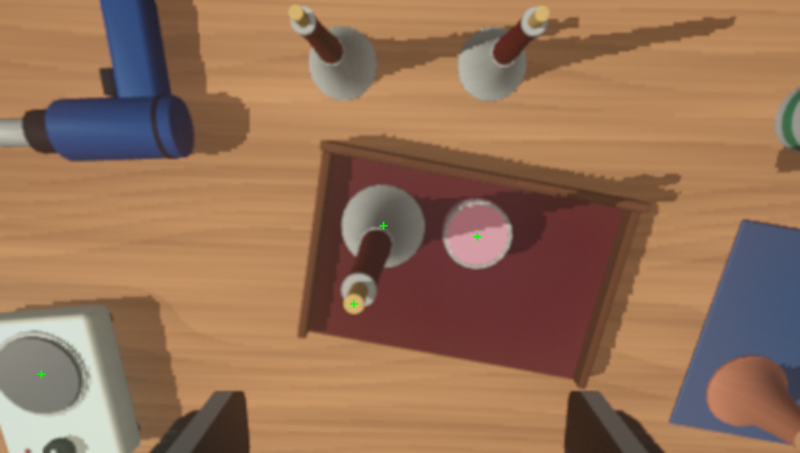

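The marks still fit. However, the arm stopped at y=0.023 instead of 0.047, and its yaw drifted. I'll check the joints.

```bash
python3 - <<'E'
from bench import arm
s=arm.observe(); print(s["joints"],s["dq"],s["eef_pos"],s["tool_rot"],s["force"])
E
python3 -m creep '[{"delta_pos":[0,0,0],"angular":[0,0,0],"jaw":-1},{"delta_pos":[0,0,0],"angular":[0,0,0],"jaw":-1},{"delta_pos":[0,0,0],"angular":[0,0,0],"jaw":-1}]'
python3 - <<'E'
from bench import arm
s=arm.observe(); print(s["joints"],s["tool_rot"])
E
```

```text
[  1.66171142  31.71790205  41.05528817  99.31847485   0.82994346
 179.94585245] [0.08007389 0.0308849  0.21011845 0.13847206 0.14518885 0.04836561] [0.63227681 0.02336517 0.29983433] [-1.79170075e+02 -1.96955671e-02  1.71585329e+00] [-0.26849649  1.13921328  0.07275749]
time: 16.62
eef_pos: [0.6325, 0.024, 0.2996]
tool_rot: [-179.2, -0.0, 1.8]
force: [-0.0, 0.3, 0.0]
opening: 0.0853
gripper_force: 0.0
[  1.711584    31.77476     41.11154084  99.33217108   0.83837158
 179.94272941] [-1.79161633e+02 -5.44773119e-03  1.76884846e+00]
```

Joint 6 is at its 180° limit. I'll take the half-turn equivalent (yaw 180), which frees it for y > 0.

```bash
python3 -m creep '[{"delta_pos":[0,0,0],"angular":[0,0,-0.019],"jaw":-1},{"delta_pos":[0,0,0],"angular":[0,0,-0.038],"jaw":-1},{"delta_pos":[0,0,0],"angular":[0,0,-0.057],"jaw":-1},{"delta_pos":[0,0,0],"angular":[0,0,-0.076],"jaw":-1},{"delta_pos":[0,0,0],"angular":[0,0,-0.095],"jaw":-1},{"delta_pos":[0,0,0],"angular":[0,0,-0.114],"jaw":-1},{"delta_pos":[0,0,0],"angular":[0,0,-0.133],"jaw":-1},{"delta_pos":[0,0,0],"angular":[0,0,-0.152],"jaw":-1},{"delta_pos":[0,0,0],"angular":[0,0,-0.171],"jaw":-1},{"delta_pos":[0,0,0],"angular":[0,0,-0.19],"jaw":-1},{"delta_pos":[0,0,0],"angular":[0,0,-0.209],"jaw":-1},{"delta_pos":[0,0,0],"angular":[0,0,-0.228],"jaw":-1}]'
python3 -m creep '[{"delta_pos":[0,0,0],"angular":[0,0,-0.019],"jaw":-1},{"delta_pos":[0,0,0],"angular":[0,0,-0.038],"jaw":-1},{"delta_pos":[0,0,0],"angular":[0,0,-0.057],"jaw":-1},{"delta_pos":[0,0,0],"angular":[0,0,-0.076],"jaw":-1},{"delta_pos":[0,0,0],"angular":[0,0,-0.095],"jaw":-1},{"delta_pos":[0,0,0],"angular":[0,0,-0.114],"jaw":-1},{"delta_pos":[0,0,0],"angular":[0,0,-0.133],"jaw":-1},{"delta_pos":[0,0,0],"angular":[0,0,-0.152],"jaw":-1},{"delta_pos":[0,0,0],"angular":[0,0,-0.171],"jaw":-1},{"delta_pos":[0,0,0],"angular":[0,0,-0.19],"jaw":-1},{"delta_pos":[0,0,0],"angular":[0,0,-0.209],"jaw":-1},{"delta_pos":[0,0,0],"angular":[0,0,-0.228],"jaw":-1}]'
python3 -m creep '[{"delta_pos":[0,0,0],"angular":[0,0,-0.019],"jaw":-1},{"delta_pos":[0,0,0],"angular":[0,0,-0.039],"jaw":-1},{"delta_pos":[0,0,0],"angular":[0,0,-0.039],"jaw":-1},{"delta_pos":[0,0,0],"angular":[0,0,-0.039],"jaw":-1},{"delta_pos":[0,0,0],"angular":[0,0,-0.039],"jaw":-1}]'
```

```text
time: 17.62
eef_pos: [0.6326, 0.0242, 0.2994]
tool_rot: [-179.9, -0.8, 84.2]
force: [-0.2, -0.9, -0.5]
opening: 0.0853
gripper_force: 0.0
time: 18.62
eef_pos: [0.6326, 0.0242, 0.2994]
tool_rot: [179.2, -0.2, 166.3]
force: [0.1, -0.6, 0.9]
opening: 0.0851
gripper_force: 0.0
time: 19.03
eef_pos: [0.6326, 0.0242, 0.2994]
tool_rot: [179.2, -0.0, 179.7]
force: [-0.4, 0.8, -0.4]
opening: 0.0852
gripper_force: 0.0
```

```bash
python3 -m creep '[{"delta_pos":[-0.009,0.1,0],"angular":[0.0022,0,-0.0008],"jaw":-1},{"delta_pos":[-0.009,0.152,0],"angular":[0.0022,0,-0.0008],"jaw":-1},{"delta_pos":[-0.009,0.152,0],"angular":[0.0022,0,-0.0008],"jaw":-1},{"delta_pos":[-0.009,0.152,0],"angular":[0.0022,0,-0.0008],"jaw":-1},{"delta_pos":[-0.009,0.152,0],"angular":[0.0022,0,-0.0008],"jaw":-1}]'
```

```text
time: 19.45
eef_pos: [0.634, 0.0468, 0.2997]
tool_rot: [179.9, -0.0, -179.8]
force: [0.4, -0.5, 0.2]
opening: 0.0855
gripper_force: 0.0
```

```bash
python3 -m creep '[{"delta_pos":[0,0,0.05],"angular":[0,0,0],"jaw":-1},{"delta_pos":[0,0,0.15],"angular":[0,0,0],"jaw":-1},{"delta_pos":[0,0,0.3],"angular":[0,0,0],"jaw":-1},{"delta_pos":[0,0,0.45],"angular":[0,0,0],"jaw":-1},{"delta_pos":[0,0,0.6],"angular":[0,0,0],"jaw":-1},{"delta_pos":[0,0,0.72],"angular":[0,0,0],"jaw":-1},{"delta_pos":[0,0,0.79],"angular":[0,0,0],"jaw":-1},{"delta_pos":[0,0,0.79],"angular":[0,0,0],"jaw":-1},{"delta_pos":[0,0,0.79],"angular":[0,0,0],"jaw":-1}]'
python3 -m creep '[{"delta_pos":[0,0,0],"angular":[0,0,0],"jaw":0},{"delta_pos":[0,0,0],"angular":[0,0,0],"jaw":0},{"delta_pos":[0,0,0],"angular":[0,0,0],"jaw":0.3},{"delta_pos":[0,0,0],"angular":[0,0,0],"jaw":0.45},{"delta_pos":[0,0,0],"angular":[0,0,0],"jaw":0.55},{"delta_pos":[0,0,0],"angular":[0,0,0],"jaw":0.6},{"delta_pos":[0,0,0],"angular":[0,0,0],"jaw":1},{"delta_pos":[0,0,0],"angular":[0,0,0],"jaw":1},{"delta_pos":[0,0,0],"angular":[0,0,0],"jaw":1},{"delta_pos":[0,0,0],"angular":[0,0,0],"jaw":1}]'
python3 -m creep '[{"delta_pos":[0,0,-0.05],"angular":[0,0,0],"jaw":1},{"delta_pos":[0,0,-0.15],"angular":[0,0,0],"jaw":1},{"delta_pos":[0,0,-0.25],"angular":[0,0,0],"jaw":1},{"delta_pos":[0,0,-0.35],"angular":[0,0,0],"jaw":1},{"delta_pos":[0,0,-0.45],"angular":[0,0,0],"jaw":1},{"delta_pos":[0,0,-0.45],"angular":[0,0,0],"jaw":1},{"delta_pos":[0,0,-0.45],"angular":[0,0,0],"jaw":1}]'
```

```text
time: 20.2
eef_pos: [0.6337, 0.0467, 0.1813]
tool_rot: [180.0, -0.1, -179.8]
force: [0.3, -0.2, 0.5]
opening: 0.0853
gripper_force: 0.0
time: 21.03
eef_pos: [0.6342, 0.0473, 0.1815]
tool_rot: [179.9, 0.0, -179.7]
force: [-0.2, 1.1, 5.4]
opening: 0.0117
gripper_force: 58.7
time: 21.62
eef_pos: [0.6344, 0.0471, 0.2488]
tool_rot: [180.0, 0.0, -179.7]
force: [-0.2, 0.1, -1.6]
opening: 0.0117
gripper_force: 58.6
```

```bash
python3 -m creep '[{"delta_pos":[0.01,-0.07,0],"angular":[0,0,0],"jaw":1},{"delta_pos":[0.03,-0.2,0],"angular":[0,0,0],"jaw":1},{"delta_pos":[0.05,-0.35,0],"angular":[0,0,0],"jaw":1},{"delta_pos":[0.07,-0.5,0],"angular":[0,0,0],"jaw":1},{"delta_pos":[0.09,-0.66,0],"angular":[0,0,0],"jaw":1},{"delta_pos":[0.11,-0.83,0],"angular":[0,0,0],"jaw":1},{"delta_pos":[0.13,-1,0],"angular":[0,0,0],"jaw":1}]'
python3 -m creep '[{"delta_pos":[0.02,-0.17,0],"angular":[0,0,0],"jaw":1},{"delta_pos":[0.04,-0.34,0],"angular":[0,0,0],"jaw":1},{"delta_pos":[0.06,-0.5,0],"angular":[0,0,0],"jaw":1},{"delta_pos":[0.08,-0.66,0],"angular":[0,0,0],"jaw":1},{"delta_pos":[0.1,-0.83,0],"angular":[0,0,0],"jaw":1},{"delta_pos":[0.13,-1,0],"angular":[0,0,0],"jaw":1}]'
python3 -m creep '[{"delta_pos":[0.02,-0.15,0],"angular":[0,0,0],"jaw":1},{"delta_pos":[0.04,-0.26,0],"angular":[0,0,0],"jaw":1},{"delta_pos":[0.06,-0.33,0],"angular":[0,0,0],"jaw":1},{"delta_pos":[0.06,-0.34,0],"angular":[0,0,0],"jaw":1},{"delta_pos":[0.06,-0.34,0],"angular":[0,0,0],"jaw":1},{"delta_pos":[0.06,-0.34,0],"angular":[0,0,0],"jaw":1}]'
python3 -m creep '[{"delta_pos":[0,0,0.1],"angular":[0,0,0],"jaw":1},{"delta_pos":[0,0,0.2],"angular":[0,0,0],"jaw":1},{"delta_pos":[0,0,0.3],"angular":[0,0,0],"jaw":1},{"delta_pos":[0,0,0.36],"angular":[0,0,0],"jaw":1},{"delta_pos":[0,0,0.41],"angular":[0,0,0],"jaw":1},{"delta_pos":[0,0,0.44],"angular":[0,0,0],"jaw":1},{"delta_pos":[0,0,0.455],"angular":[0,0,0],"jaw":1},{"delta_pos":[0,0,0.46],"angular":[0,0,0],"jaw":1},{"delta_pos":[0,0,0.465],"angular":[0,0,0],"jaw":1},{"delta_pos":[0,0,0.469],"angular":[0,0,0],"jaw":1},{"delta_pos":[0,0,0.469],"angular":[0,0,0],"jaw":1},{"delta_pos":[0,0,0.469],"angular":[0,0,0],"jaw":1}]'
```

```text
time: 22.2
eef_pos: [0.6142, -0.1046, 0.2474]
tool_rot: [179.9, -0.1, -179.7]
force: [0.5, 0.4, -1.6]
opening: 0.0117
gripper_force: 58.6
time: 22.7
eef_pos: [0.5954, -0.2546, 0.2472]
tool_rot: [179.9, -0.1, -179.7]
force: [0.8, 0.5, -2.1]
opening: 0.0117
gripper_force: 58.6
time: 23.2
eef_pos: [0.5879, -0.3032, 0.2484]
tool_rot: [179.9, -0.0, -179.7]
force: [-0.0, 0.1, -0.7]
opening: 0.0118
gripper_force: 58.6
time: 24.2
eef_pos: [0.5879, -0.3042, 0.1785]
tool_rot: [180.0, 0.0, -179.7]
force: [-0.1, -0.7, -0.8]
opening: 0.0116
gripper_force: 58.9
```

```bash
python3 -m creep '[{"delta_pos":[0,0,0],"angular":[0,0,0],"jaw":0.6},{"delta_pos":[0,0,0],"angular":[0,0,0],"jaw":0.4},{"delta_pos":[0,0,0],"angular":[0,0,0],"jaw":0},{"delta_pos":[0,0,0],"angular":[0,0,0],"jaw":-1},{"delta_pos":[0,0,0],"angular":[0,0,0],"jaw":-1},{"delta_pos":[0,0,0],"angular":[0,0,0],"jaw":-1},{"delta_pos":[0,0,0],"angular":[0,0,0],"jaw":-1},{"delta_pos":[0,0,-0.2],"angular":[0,0,0],"jaw":-1},{"delta_pos":[0,0,-0.4],"angular":[0,0,0],"jaw":-1},{"delta_pos":[0,0,-0.6],"angular":[0,0,0],"jaw":-1},{"delta_pos":[0,0,-0.81],"angular":[0,0,0],"jaw":-1},{"delta_pos":[0,0,-0.81],"angular":[0,0,0],"jaw":-1}]'
python3 -m creep '[{"delta_pos":[-0.04,0.2,0],"angular":[0,0,0],"jaw":-1},{"delta_pos":[-0.08,0.45,0],"angular":[0,0,0],"jaw":-1},{"delta_pos":[-0.12,0.7,0],"angular":[0,0,0],"jaw":-1},{"delta_pos":[-0.16,1,0],"angular":[0,0,0],"jaw":-1}]'
python3 -m creep '[{"delta_pos":[-0.04,0.25,0],"angular":[0,0,0],"jaw":-1},{"delta_pos":[-0.08,0.5,0],"angular":[0,0,0],"jaw":-1},{"delta_pos":[-0.12,0.7,0],"angular":[0,0,0],"jaw":-1},{"delta_pos":[-0.16,0.82,0],"angular":[0,0,0],"jaw":-1},{"delta_pos":[-0.16,0.83,0],"angular":[0,0,0],"jaw":-1},{"delta_pos":[-0.16,0.83,0],"angular":[0,0,0],"jaw":-1},{"delta_pos":[-0.16,0.83,0],"angular":[0,0,0],"jaw":-1},{"delta_pos":[-0.16,0.83,0],"angular":[0,0,0],"jaw":-1}]'
python3 - <<'E'
from h import *
w=eyes.read_camera("wrist"); s=eyes.read_camera("scene"); t=eyes.read_camera("top"); print(arm.observe()["eef_pos"])
u=proj(w,[(.6335,-.0305,.042),(.503,.336,.048)]); print(u.round(1))
im=w["image"][:,:,::-1].copy(); cv2.drawMarker(im,tuple(int(round(x)) for x in u[0]),(0,255,0),cv2.MARKER_CROSS,5,1)
a=cv2.resize(im,(400,300)); b=cv2.resize(s["image"][:,:,::-1],(400,300))
c=cv2.resize(t["image"][175:265,95:215,::-1],(400,300),interpolation=cv2.INTER_CUBIC); d=cv2.resize(s["image"][105:180,300:400,::-1],(400,300),interpolation=cv2.INTER_CUBIC)
cv2.imwrite("pics/m5.png",np.vstack([np.hstack([a,b]),np.hstack([c,d])]))
E
```

```text
time: 25.2
eef_pos: [0.5888, -0.3047, 0.3051]
tool_rot: [-179.8, 0.3, -179.7]
force: [1.4, -0.7, 0.4]
opening: 0.0851
gripper_force: 0.0
time: 25.53
eef_pos: [0.6105, -0.1568, 0.2993]
tool_rot: [180.0, -0.0, -179.8]
force: [2.0, 0.4, -0.4]
opening: 0.0854
gripper_force: 0.0
time: 26.2
eef_pos: [0.6338, -0.0342, 0.2998]
tool_rot: [180.0, -0.0, -179.8]
force: [-0.3, -0.9, 0.6]
opening: 0.0856
gripper_force: 0.0
[ 0.63383423 -0.03408207  0.2998335 ]
[[263.8 150.6]
 [595.9  34.3]]
```

View pics/m5.png

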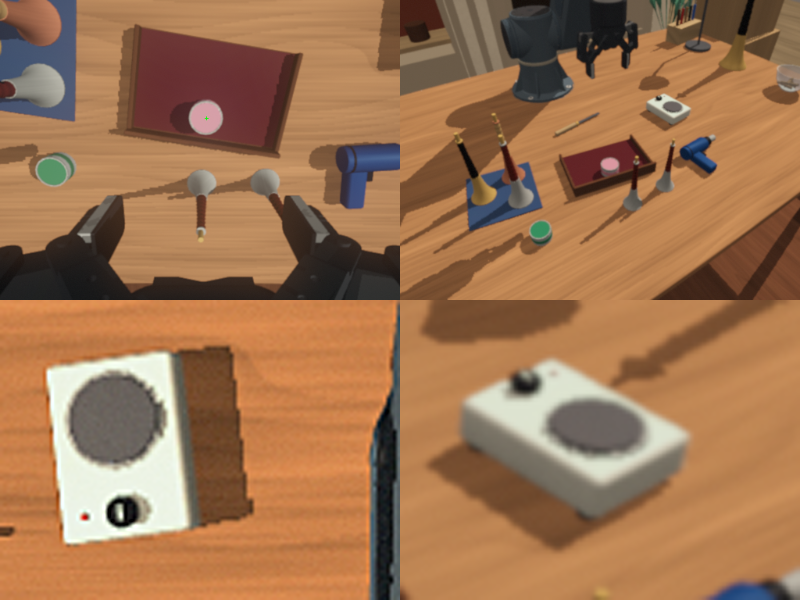

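All three suonas stand on the pad, and the tin mark is centred at (206,118) in the wrist view. I'll descend on the tin.

```bash
python3 -m creep '[{"delta_pos":[0,0.024,0.2],"angular":[0,0,0],"jaw":-1},{"delta_pos":[0,0.024,0.4],"angular":[0,0,0],"jaw":-1},{"delta_pos":[0,0.024,0.6],"angular":[0,0,0],"jaw":-1},{"delta_pos":[0,0.024,0.8],"angular":[0,0,0],"jaw":-1},{"delta_pos":[0,0.024,1],"angular":[0,0,0],"jaw":-1}]'
python3 -m creep '[{"delta_pos":[0,0,0.2],"angular":[0,0,0],"jaw":-1},{"delta_pos":[0,0,0.4],"angular":[0,0,0],"jaw":-1},{"delta_pos":[0,0,0.55],"angular":[0,0,0],"jaw":-1},{"delta_pos":[0,0,0.67],"angular":[0,0,0],"jaw":-1},{"delta_pos":[0,0,0.77],"angular":[0,0,0],"jaw":-1},{"delta_pos":[0,0,0.84],"angular":[0,0,0],"jaw":-1},{"delta_pos":[0,0,0.9],"angular":[0,0,0],"jaw":-1},{"delta_pos":[0,0,0.93],"angular":[0,0,0],"jaw":-1},{"delta_pos":[0,0,0.945],"angular":[0,0,0],"jaw":-1},{"delta_pos":[0,0,0.945],"angular":[0,0,0],"jaw":-1},{"delta_pos":[0,0,0.945],"angular":[0,0,0],"jaw":-1}]'
```

```text
time: 26.77
eef_pos: [0.6334, -0.03, 0.1485]
tool_rot: [180.0, -0.0, -179.8]
force: [0.3, -0.7, -0.0]
opening: 0.0851
gripper_force: 0.0
time: 27.68
eef_pos: [0.6342, -0.0293, 0.0087]
tool_rot: [180.0, 0.0, -179.7]
force: [-0.5, -0.0, 0.5]
opening: 0.0853
gripper_force: 0.0
```

```bash
python3 -m creep '[{"delta_pos":[0,0,0],"angular":[0,0,0],"jaw":-0.5},{"delta_pos":[0,0,0],"angular":[0,0,0],"jaw":-0.4},{"delta_pos":[0,0,0],"angular":[0,0,0],"jaw":-0.3},{"delta_pos":[0,0,0],"angular":[0,0,0],"jaw":-0.2},{"delta_pos":[0,0,0],"angular":[0,0,0],"jaw":0},{"delta_pos":[0,0,0],"angular":[0,0,0],"jaw":1},{"delta_pos":[0,0,0],"angular":[0,0,0],"jaw":1},{"delta_pos":[0,0,0],"angular":[0,0,0],"jaw":1},{"delta_pos":[0,0,0],"angular":[0,0,0],"jaw":1}]'
python3 -m creep '[{"delta_pos":[0,0,-0.03],"angular":[0,0,0],"jaw":1},{"delta_pos":[0,0,-0.1],"angular":[0,0,0],"jaw":1},{"delta_pos":[0,0,-0.25],"angular":[0,0,0],"jaw":1},{"delta_pos":[0,0,-0.45],"angular":[0,0,0],"jaw":1},{"delta_pos":[0,0,-0.65],"angular":[0,0,0],"jaw":1},{"delta_pos":[0,0,-0.8],"angular":[0,0,0],"jaw":1},{"delta_pos":[0,0,-0.9],"angular":[0,0,0],"jaw":1},{"delta_pos":[0,0,-0.9],"angular":[0,0,0],"jaw":1},{"delta_pos":[0,0,-0.9],"angular":[0,0,0],"jaw":1}]'
```

```text
time: 28.43
eef_pos: [0.6347, -0.0294, 0.009]
tool_rot: [180.0, 0.1, -179.7]
force: [0.4, -0.9, 10.6]
opening: 0.0
gripper_force: 5.1
time: 29.18
eef_pos: [0.6343, -0.0294, 0.1442]
tool_rot: [180.0, 0.1, -179.7]
force: [-0.0, -1.3, -0.8]
opening: 0.0002
gripper_force: 0.0
```

The fingers closed on nothing. I'll look at what happened.

```bash
python3 - <<'E'
from h import *
w=eyes.read_camera("wrist"); s=eyes.read_camera("scene"); t=eyes.read_camera("top")
im=w["image"][:,:,::-1].copy()
for P in [(.6335,-.0305,.042)]:
    u=proj(w,[P])[0]; print(u); cv2.drawMarker(im,tuple(int(round(x)) for x in u),(0,255,0),cv2.MARKER_CROSS,5,1)
a=cv2.resize(im,(400,300)); b=cv2.resize(s["image"][130:250,185:345,::-1],(400,300),interpolation=cv2.INTER_CUBIC)
cv2.imwrite("pics/m6.png",np.hstack([a,b]))
E
```

```text
[259.95629738 180.98392001]
```

View pics/m6.png

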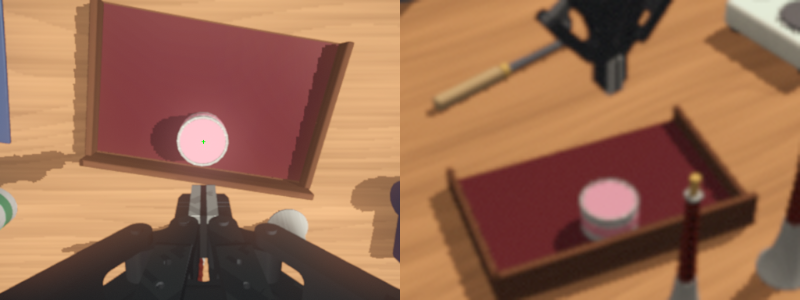

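The tin is still upright in place. The 11.7 mm suona opening also hints that I gripped higher than reckoned. I'll check the real fingertip height against the cameras.

```bash
python3 - <<'E'
from h import *
w=eyes.read_camera("wrist"); s=eyes.read_camera("scene"); t=eyes.read_camera("top"); o=arm.observe(); p=o["eef_pos"]; print(p, o["joints"])
for dz in (0,.01,.02,.03): print(dz,[proj(c,[p+[0,0,dz]])[0].round(1).tolist() for c in(w,s,t)])
a=cv2.resize(w["image"][200:290,200:320,::-1],(400,300),interpolation=cv2.INTER_CUBIC)
b=cv2.resize(s["image"][122:182,225:305,::-1],(400,300),interpolation=cv2.INTER_CUBIC)
cv2.imwrite("pics/m7.png",np.hstack([a,b]))
E
```

```text
[ 0.63335301 -0.02936508  0.14220247] [-2.67868583e+00  2.93656084e+01  1.42394936e+01  7.49919694e+01
  4.40823125e-02 -2.96354103e+00]
0 [[261.9, 230.4], [268.6, 175.8], [268.5, 149.8]]
0.01 [[262.0, 237.9], [268.6, 172.2], [268.6, 149.0]]
0.02 [[262.1, 246.3], [268.6, 168.6], [268.6, 148.3]]
0.03 [[262.3, 255.7], [268.6, 165.0], [268.7, 147.5]]
```

View pics/m7.png

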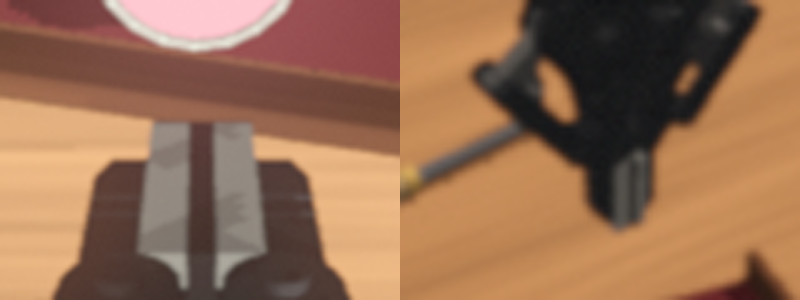

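```bash
python3 - <<'E'
from h import *
w=eyes.read_camera("wrist"); s=eyes.read_camera("scene"); p=arm.observe()["eef_pos"]
for dz in (0,.01,.02,.03,.04): print(dz,proj(w,[p+[-.011,0,dz],p+[.011,0,dz]]).round(1).tolist(),proj(s,[p+[.011,-.003,dz],p+[.011,-.01,dz]]).round(1).tolist())
print(K(w), [proj(w,[p+[-.011,y,.02]])[0].round(1).tolist() for y in(-.01,.01)])
E
```

```text
0 [[262.1, 211.4], [261.8, 249.0]] [[270.2, 178.9], [267.5, 180.0]]
0.01 [[262.2, 218.0], [261.9, 257.4]] [[270.2, 175.3], [267.5, 176.4]]
0.02 [[262.3, 225.4], [262.0, 266.8]] [[270.2, 171.7], [267.5, 172.8]]
0.03 [[262.5, 233.8], [262.1, 277.3]] [[270.3, 168.0], [267.5, 169.1]]
0.04 [[262.6, 243.2], [262.3, 289.2]] [[270.3, 164.3], [267.5, 165.4]]
342.41771461165894 [[241.4, 225.3], [283.2, 225.5]]
```

Both cameras put the real fingertips about 32 mm above the reported TCP. That explains the suonas being held by the neck and the jaws closing above the tin. I'll correct by commanding z about 32 mm lower, checking in stages.

```bash
python3 -m creep '[{"delta_pos":[0,0,0],"angular":[0,0,0],"jaw":-1},{"delta_pos":[0,0,0],"angular":[0,0,0],"jaw":-1},{"delta_pos":[0,0,0],"angular":[0,0,0],"jaw":-1},{"delta_pos":[0,0,0],"angular":[0,0,0],"jaw":-1},{"delta_pos":[0,0,0],"angular":[0,0,0],"jaw":-1},{"delta_pos":[0,0,0.1],"angular":[0,0,0],"jaw":-1},{"delta_pos":[0,0,0.25],"angular":[0,0,0],"jaw":-1},{"delta_pos":[0,0,0.4],"angular":[0,0,0],"jaw":-1},{"delta_pos":[0,0,0.55],"angular":[0,0,0],"jaw":-1},{"delta_pos":[0,0,0.65],"angular":[0,0,0],"jaw":-1},{"delta_pos":[0,0,0.7],"angular":[0,0,0],"jaw":-1},{"delta_pos":[0,0,0.7],"angular":[0,0,0],"jaw":-1}]'
python3 -m creep '[{"delta_pos":[0,0,0.07],"angular":[0,0,0],"jaw":-1},{"delta_pos":[0,0,0.14],"angular":[0,0,0],"jaw":-1},{"delta_pos":[0,0,0.2],"angular":[0,0,0],"jaw":-1},{"delta_pos":[0,0,0.2],"angular":[0,0,0],"jaw":-1},{"delta_pos":[0,0,0.2],"angular":[0,0,0],"jaw":-1}]'
python3 - <<'E'
from h import *
w=eyes.read_camera("wrist"); s=eyes.read_camera("scene"); p=arm.observe()["eef_pos"]; print(p)
a=cv2.resize(w["image"][:,:,::-1],(400,300)); b=cv2.resize(s["image"][110:230,205:365,::-1],(400,300),interpolation=cv2.INTER_CUBIC)
cv2.imwrite("pics/m8.png",np.hstack([a,b]))
E
```

```text
time: 30.58
eef_pos: [0.6327, -0.0293, 0.0365]
tool_rot: [179.9, -0.2, -179.7]
force: [-0.8, -0.3, 0.5]
opening: 0.0856
gripper_force: 0.0
time: 31.0
eef_pos: [0.6333, -0.0293, 0.0075]
tool_rot: [180.0, -0.1, -179.7]
force: [-0.3, 0.6, 0.3]
opening: 0.0853
gripper_force: 0.0
[ 0.63400484 -0.02927859  0.00843102]
```

View pics/m8.png

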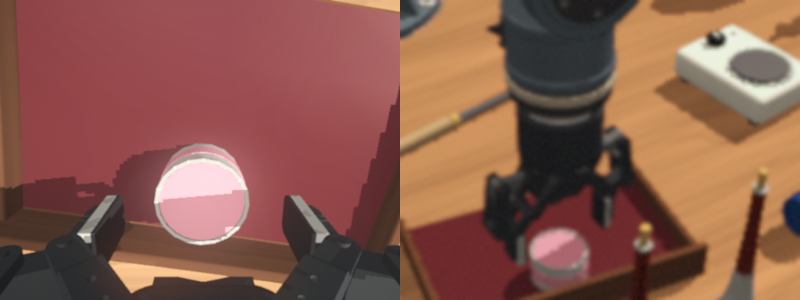

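Confirmed: the open tips are just above the tin's rim. I'll lower another 30 mm, watching the force, and then close.

```bash
python3 -m creep '[{"delta_pos":[0,0,0.05],"angular":[0,0,0],"jaw":-1},{"delta_pos":[0,0,0.09],"angular":[0,0,0],"jaw":-1},{"delta_pos":[0,0,0.13],"angular":[0,0,0],"jaw":-1},{"delta_pos":[0,0,0.13],"angular":[0,0,0],"jaw":-1}]'
python3 -m creep '[{"delta_pos":[0,0,0.03],"angular":[0,0,0],"jaw":-1},{"delta_pos":[0,0,0.06],"angular":[0,0,0],"jaw":-1},{"delta_pos":[0,0,0.07],"angular":[0,0,0],"jaw":-1},{"delta_pos":[0,0,0.07],"angular":[0,0,0],"jaw":-1},{"delta_pos":[0,0,0.07],"angular":[0,0,0],"jaw":-1}]'
python3 -m creep '[{"delta_pos":[0,0,0],"angular":[0,0,0],"jaw":-0.5},{"delta_pos":[0,0,0],"angular":[0,0,0],"jaw":-0.4},{"delta_pos":[0,0,0],"angular":[0,0,0],"jaw":-0.3},{"delta_pos":[0,0,0],"angular":[0,0,0],"jaw":-0.2},{"delta_pos":[0,0,0],"angular":[0,0,0],"jaw":-0.1},{"delta_pos":[0,0,0],"angular":[0,0,0],"jaw":0},{"delta_pos":[0,0,0],"angular":[0,0,0],"jaw":0},{"delta_pos":[0,0,0],"angular":[0,0,0],"jaw":0},{"delta_pos":[0,0,0],"angular":[0,0,0],"jaw":0}]'
```

```text
time: 31.43
eef_pos: [0.6327, -0.0292, -0.0132]
tool_rot: [179.9, -0.2, -179.7]
force: [-0.2, -0.1, -0.3]
opening: 0.0853
gripper_force: 0.0
time: 31.85
eef_pos: [0.6337, -0.0293, -0.022]
tool_rot: [180.0, -0.0, -179.7]
force: [-0.2, -0.5, 0.6]
opening: 0.0857
gripper_force: 0.0
time: 32.6
eef_pos: [0.6339, -0.0293, -0.0214]
tool_rot: [180.0, 0.0, -179.7]
force: [-2.3, -1.4, 7.1]
opening: 0.0527
gripper_force: 62.6
```

Tin gripped (52.7 mm opening). I'll lift it, carry it towards the warmer, and locate the plate numerically from the wrist camera.

```bash
python3 -m creep '[{"delta_pos":[0,0,-0.03],"angular":[0,0,0],"jaw":0},{"delta_pos":[0,0,-0.1],"angular":[0,0,0],"jaw":0},{"delta_pos":[0,0,-0.25],"angular":[0,0,0],"jaw":0},{"delta_pos":[0,0,-0.4],"angular":[0,0,0],"jaw":0},{"delta_pos":[0,0,-0.55],"angular":[0,0,0],"jaw":0},{"delta_pos":[0,0,-0.7],"angular":[0,0,0],"jaw":0},{"delta_pos":[0,0,-0.85],"angular":[0,0,0],"jaw":0},{"delta_pos":[0,0,-0.93],"angular":[0,0,0],"jaw":0},{"delta_pos":[0,0,-0.93],"angular":[0,0,0],"jaw":0}]'
python3 -m creep '[{"delta_pos":[0.06,0.1,0],"angular":[0,0,0],"jaw":0},{"delta_pos":[0.12,0.25,0],"angular":[0,0,0],"jaw":0},{"delta_pos":[0.18,0.4,0],"angular":[0,0,0],"jaw":0},{"delta_pos":[0.24,0.55,0],"angular":[0,0,0],"jaw":0},{"delta_pos":[0.3,0.7,0],"angular":[0,0,0],"jaw":0},{"delta_pos":[0.36,0.85,0],"angular":[0,0,0],"jaw":0},{"delta_pos":[0.4,1,0],"angular":[0,0,0],"jaw":0}]'
python3 -m creep '[{"delta_pos":[0.05,0.15,0],"angular":[0,0,0],"jaw":0},{"delta_pos":[0.09,0.3,0],"angular":[0,0,0],"jaw":0},{"delta_pos":[0.12,0.42,0],"angular":[0,0,0],"jaw":0},{"delta_pos":[0.12,0.5,0],"angular":[0,0,0],"jaw":0},{"delta_pos":[0.12,0.5,0],"angular":[0,0,0],"jaw":0},{"delta_pos":[0.12,0.5,0],"angular":[0,0,0],"jaw":0},{"delta_pos":[0.12,0.5,0],"angular":[0,0,0],"jaw":0}]'
cat > plate.py <<'E'
from h import *
def find(n):
    c=eyes.read_camera(n); hsv=cv2.cvtColor(c["image"],cv2.COLOR_RGB2HSV); u0=proj(c,[(.5005,.337,.048)])[0]
    m=((hsv[:,:,1]<60)&(hsv[:,:,2]>60)&(hsv[:,:,2]<150)).astype(np.uint8); m=cv2.morphologyEx(m,cv2.MORPH_OPEN,np.ones((3,3)))
    cs,_=cv2.findContours(m,cv2.RETR_EXTERNAL,cv2.CHAIN_APPROX_NONE)
    cs=[k for k in cs if cv2.pointPolygonTest(k,(float(u0[0]),float(u0[1])),False)>=0]
    if not cs: print(n,"none",u0); return
    k=max(cs,key=cv2.contourArea)[:,0,:]; P=onz(c,k,.048)[:,:2]*1000
    A=np.c_[2*P,np.ones(len(P))]; q=np.linalg.lstsq(A,(P**2).sum(1),rcond=None)[0]; r=np.sqrt(q[2]+q[:2]@q[:2])
    print(n,u0.round(),len(k),"centre",q[:2].round(1),"r",r.round(1),"resid",np.abs(np.hypot(*(P-q[:2]).T)-r).max().round(1))
E
python3 -c "
from plate import *
print(arm.observe()['eef_pos'],arm.observe()['opening'])
for n in('wrist','top','scene'): find(n)"
```

```text
time: 33.35
eef_pos: [0.6355, -0.0294, 0.1214]
tool_rot: [180.0, 0.3, -179.7]
force: [1.1, 0.5, -1.2]
opening: 0.0525
gripper_force: 63.0
time: 33.93
eef_pos: [0.5718, 0.1212, 0.1171]
tool_rot: [180.0, -0.1, -179.7]
force: [0.1, 0.3, -1.9]
opening: 0.0528
gripper_force: 63.0
time: 34.52
eef_pos: [0.5548, 0.1944, 0.1174]
tool_rot: [180.0, -0.1, -179.7]
force: [0.9, -0.2, -2.1]
opening: 0.0528
gripper_force: 63.0
[0.55484575 0.19444759 0.11744991] 0.05275870403036415
wrist [470. 118.] 363 centre [499.9 335.2] r 34.7 resid 6.0
top [131. 210.] 1028 centre [409.2 325.5] r 288.1 resid 191.5
scene [348. 135.] 54 centre [507.  332.8] r 34.7 resid 3.2
```

```bash
python3 -m creep '[{"delta_pos":[0.06,0.1,0],"angular":[0,0,0],"jaw":0},{"delta_pos":[0.12,0.25,0],"angular":[0,0,0],"jaw":0},{"delta_pos":[0.18,0.4,0],"angular":[0,0,0],"jaw":0},{"delta_pos":[0.24,0.55,0],"angular":[0,0,0],"jaw":0},{"delta_pos":[0.3,0.7,0],"angular":[0,0,0],"jaw":0},{"delta_pos":[0.34,0.85,0],"angular":[0,0,0],"jaw":0},{"delta_pos":[0.36,0.944,0],"angular":[0,0,0],"jaw":0},{"delta_pos":[0.36,0.944,0],"angular":[0,0,0],"jaw":0},{"delta_pos":[0.36,0.944,0],"angular":[0,0,0],"jaw":0},{"delta_pos":[0.36,0.944,0],"angular":[0,0,0],"jaw":0}]'
python3 - <<'E'
from plate import *
for n in('wrist','top','scene'): find(n)
c=eyes.read_camera("wrist"); s=eyes.read_camera("top"); p=arm.observe()["eef_pos"]; print(p)
im=c["image"][:,:,::-1].copy()
th=np.linspace(0,2*np.pi,60)
for x,y,r,z,col in((.501,.336,.036,.048,(0,255,0)),(p[0],p[1],.027,.181,(255,0,0))):
    for u in proj(c,np.c_[x+r*np.cos(th),y+r*np.sin(th),0*th+z]): cv2.circle(im,tuple(int(round(q)) for q in u),0,col,-1)
cv2.imwrite("pics/m9.png",cv2.resize(im,(800,600),interpolation=cv2.INTER_CUBIC))
E
```

```text
time: 35.5
eef_pos: [0.5004, 0.3357, 0.1178]
tool_rot: [180.0, -0.0, -179.8]
force: [-0.4, -0.0, -2.1]
opening: 0.0524
gripper_force: 63.1
wrist [263. 193.] 317 centre [494.5 339.3] r 33.8 resid 18.8
top none [130.89313234 209.94324051]
scene [348. 135.] 54 centre [507.  332.8] r 34.7 resid 3.2
[0.50027752 0.33591943 0.11795553]
```

View pics/m9.png

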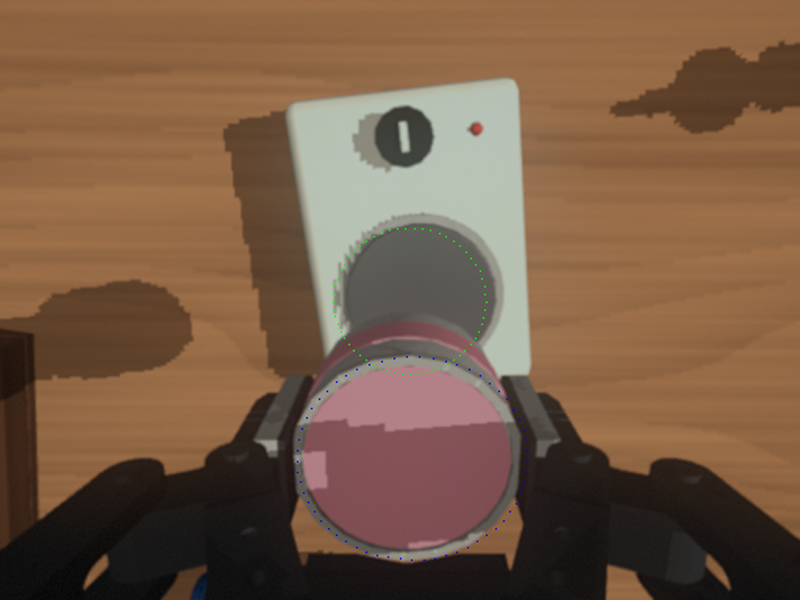

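The plate (dark edges at columns 343–495, top row 222) is centred at about (419,298). It lies 3 mm further +y and 2.5 mm further −x than my mark, i.e. at (498.5,339). The tin in the jaws is about 1 mm to −y. I'll correct for both and lower.

```bash
python3 -m creep '[{"delta_pos":[0.012,0.028,0],"angular":[0,0,0],"jaw":0},{"delta_pos":[0.012,0.028,0.1],"angular":[0,0,0],"jaw":0},{"delta_pos":[0.012,0.028,0.22],"angular":[0,0,0],"jaw":0},{"delta_pos":[0.012,0.028,0.34],"angular":[0,0,0],"jaw":0},{"delta_pos":[0.012,0.028,0.45],"angular":[0,0,0],"jaw":0},{"delta_pos":[0.012,0.028,0.53],"angular":[0,0,0],"jaw":0},{"delta_pos":[0.012,0.028,0.59],"angular":[0,0,0],"jaw":0},{"delta_pos":[0.012,0.028,0.62],"angular":[0,0,0],"jaw":0},{"delta_pos":[0.012,0.028,0.635],"angular":[0,0,0],"jaw":0},{"delta_pos":[0.012,0.028,0.64],"angular":[0,0,0],"jaw":0},{"delta_pos":[0.012,0.028,0.64],"angular":[0,0,0],"jaw":0},{"delta_pos":[0.012,0.028,0.64],"angular":[0,0,0],"jaw":0}]'
python3 -m creep '[{"delta_pos":[0,0,0.007],"angular":[0,0,0],"jaw":0},{"delta_pos":[0,0,0.014],"angular":[0,0,0],"jaw":0},{"delta_pos":[0,0,0.014],"angular":[0,0,0],"jaw":0},{"delta_pos":[0,0,0.014],"angular":[0,0,0],"jaw":0}]'
```

```text
time: 36.75
eef_pos: [0.4985, 0.3411, 0.0226]
tool_rot: [179.9, 0.0, -179.7]
force: [0.2, -0.6, -0.3]
opening: 0.052
gripper_force: 63.1
time: 37.08
eef_pos: [0.4981, 0.3409, 0.0198]
tool_rot: [180.0, -0.0, -179.7]
force: [-0.3, -0.4, -0.9]
opening: 0.0523
gripper_force: 63.1
```

```bash
python3 -m creep '[{"delta_pos":[0,0,0.005],"angular":[0,0,0],"jaw":0},{"delta_pos":[0,0,0.007],"angular":[0,0,0],"jaw":0},{"delta_pos":[0,0,0.007],"angular":[0,0,0],"jaw":0}]'
python3 -m creep '[{"delta_pos":[0,0,0.003],"angular":[0,0,0],"jaw":0},{"delta_pos":[0,0,0.005],"angular":[0,0,0],"jaw":0},{"delta_pos":[0,0,0.005],"angular":[0,0,0],"jaw":0}]'
```

```text
time: 37.33
eef_pos: [0.4981, 0.3408, 0.0187]
tool_rot: [180.0, -0.0, -179.7]
force: [-0.4, -0.2, -1.2]
opening: 0.0525
gripper_force: 63.1
time: 37.58
eef_pos: [0.4981, 0.3409, 0.0186]
tool_rot: [179.9, -0.0, -179.7]
force: [-3.4, -2.6, 9.9]
opening: 0.0523
gripper_force: 63.8
```

Contact with the plate. I'll release and rise.

```bash
python3 -m creep '[{"delta_pos":[0,0,-0.002],"angular":[0,0,0],"jaw":-0.3},{"delta_pos":[0,0,-0.002],"angular":[0,0,0],"jaw":-0.5},{"delta_pos":[0,0,-0.002],"angular":[0,0,0],"jaw":-1},{"delta_pos":[0,0,-0.002],"angular":[0,0,0],"jaw":-1},{"delta_pos":[0,0,-0.002],"angular":[0,0,0],"jaw":-1},{"delta_pos":[0,0,-0.002],"angular":[0,0,0],"jaw":-1},{"delta_pos":[0,0,-0.1],"angular":[0,0,0],"jaw":-1},{"delta_pos":[0,0,-0.25],"angular":[0,0,0],"jaw":-1},{"delta_pos":[0,0,-0.5],"angular":[0,0,0],"jaw":-1},{"delta_pos":[0,0,-0.75],"angular":[0,0,0],"jaw":-1},{"delta_pos":[0,0,-1],"angular":[0,0,0],"jaw":-1},{"delta_pos":[0,0,-1],"angular":[0,0,0],"jaw":-1}]'
cat > tin.py <<'E'
from h import *
def fit(n,x,y,z,f,lab):
    c=eyes.read_camera(n); hsv=cv2.cvtColor(c["image"],cv2.COLOR_RGB2HSV).astype(int); u0=proj(c,[(x,y,z)])[0]
    m=f(hsv[:,:,0],hsv[:,:,1],hsv[:,:,2]).astype(np.uint8); yy,xx=np.mgrid[:384,:512]; m[np.hypot(xx-u0[0],yy-u0[1])>60]=0
    v,u=np.nonzero(m); print(n,lab,u0.round(),len(u),(onz(c,[[u.mean(),v.mean()]],z)[0,:2]*1000).round(1) if len(u) else "")
E
python3 - <<'E'
from tin import *
o=arm.observe(); print(o["eef_pos"],o["force"])
pink=lambda h,s,v:((h>160)|(h<6))&(s>50)&(s<140)&(v>110)
grey=lambda h,s,v:(s<60)&(v>50)&(v<140)
for n in("wrist","top","scene"): fit(n,.4985,.339,.082,pink,"tin")
E
```

```text
time: 38.58
eef_pos: [0.5006, 0.3423, 0.1755]
tool_rot: [179.6, 0.4, -179.7]
force: [1.1, 1.4, 0.3]
opening: 0.0853
gripper_force: 0.0
[0.50057713 0.34233995 0.17548512] [1.09857401 1.43791598 0.25398104]
wrist tin [257. 182.] 2878 [496.3 340. ]
top tin [126. 210.] 156 [489.1 340.3]
scene tin [350. 125.] 190 [513.2 326.2]
```

The tin reads as on the plate. Now I'll return for red at (588,−304), gripping it 30 mm lower this time, on the pipe.

```bash
python3 -m creep '[{"delta_pos":[0,0,-0.25],"angular":[0,0,0],"jaw":-1},{"delta_pos":[0,0,-0.5],"angular":[0,0,0],"jaw":-1},{"delta_pos":[0,-0.1,-0.76],"angular":[0,0,0],"jaw":-1},{"delta_pos":[0,-0.3,-0.76],"angular":[0,0,0],"jaw":-1},{"delta_pos":[-0.05,-0.55,-0.76],"angular":[0,0,0],"jaw":-1},{"delta_pos":[-0.1,-0.8,-0.76],"angular":[0,0,0],"jaw":-1},{"delta_pos":[-0.15,-1,-0.76],"angular":[0,0,0],"jaw":-1}]'
python3 -m creep '[{"delta_pos":[-0.05,-0.25,0],"angular":[0,0,0],"jaw":-1},{"delta_pos":[-0.1,-0.5,0],"angular":[0,0,0],"jaw":-1},{"delta_pos":[-0.15,-0.75,0],"angular":[0,0,0],"jaw":-1},{"delta_pos":[-0.15,-1,0],"angular":[0,0,0],"jaw":-1}]'
python3 -m creep '[{"delta_pos":[-0.05,-0.25,0],"angular":[0,0,0],"jaw":-1},{"delta_pos":[-0.1,-0.5,0],"angular":[0,0,0],"jaw":-1},{"delta_pos":[-0.15,-0.75,0],"angular":[0,0,0],"jaw":-1},{"delta_pos":[-0.15,-1,0],"angular":[0,0,0],"jaw":-1}]'
python3 -m creep '[{"delta_pos":[-0.05,-0.25,0],"angular":[0,0,0],"jaw":-1},{"delta_pos":[-0.1,-0.5,0],"angular":[0,0,0],"jaw":-1},{"delta_pos":[-0.15,-0.75,0],"angular":[0,0,0],"jaw":-1},{"delta_pos":[-0.15,-1,0],"angular":[0,0,0],"jaw":-1},{"delta_pos":[-0.15,-1,0],"angular":[0,0,0],"jaw":-1},{"delta_pos":[-0.15,-1,0],"angular":[0,0,0],"jaw":-1},{"delta_pos":[-0.15,-1,0],"angular":[0,0,0],"jaw":-1}]'
python3 - <<'E'
from tin import *
print(arm.observe()["eef_pos"])
pink=lambda h,s,v:((h>160)|(h<6))&(s>50)&(s<140)&(v>110)
for n in("top","scene"): fit(n,.4985,.339,.082,pink,"tin")
c=eyes.read_camera("top"); u=proj(c,[(.4985,.339,.06)])[0].astype(int)
h=cv2.cvtColor(c["image"],cv2.COLOR_RGB2HSV).astype(int)[u[1]-15:u[1]+16,u[0]-15:u[0]+16]
for r in range(31): print("".join("P" if (p[0]>160 or p[0]<6) and p[1]>50 and p[2]>90 else "w" if p[2]>150 and p[1]<60 else "g" if p[1]<70 else "." for p in h[r]))
E
```

```text
time: 39.32
eef_pos: [0.5211, 0.1885, 0.2806]
tool_rot: [-180.0, -0.1, -179.7]
force: [-0.0, 1.0, -0.7]
opening: 0.0854
gripper_force: 0.0
time: 39.65
eef_pos: [0.5448, 0.0389, 0.2798]
tool_rot: [180.0, -0.2, -179.7]
force: [0.6, 0.2, -0.6]
opening: 0.0852
gripper_force: 0.0
time: 39.98
eef_pos: [0.568, -0.1109, 0.2796]
tool_rot: [179.9, -0.2, -179.7]
force: [0.2, 0.3, -0.4]
opening: 0.0854
gripper_force: 0.0
time: 40.57
eef_pos: [0.591, -0.2587, 0.2801]
tool_rot: [179.9, -0.1, -179.7]
force: [0.3, -0.2, -0.3]
opening: 0.0855
gripper_force: 0.0
[ 0.59096579 -0.25865248  0.28006344]
top tin [126. 210.] 296 [498.3 342.3]
scene tin [350. 125.] 192 [513.3 326.1]
wwwwwwwwwwwwwwwwwwwwwwwwwwwwwww
wwwwwwwwwwwwwwwwwwwwwwwwwwwwwww
wwwwwwwwwwwwwwwggggwggwwwwwwwww
wwwwwwwwwwwggggggggggggwwwwwwww
wwwwwwwwgggggggggggggggggggwggw
wwwwwwwgggwwwwwggPgggggggggggww
wwwwwwwgwgwPPPPPgwg..ggggggggww
wwwwwwggPPPPPPPPPPwg..gggggggww
wwwwwwPPPPPPPPPPPPPwg..gggggggw
wwwwwPPPPPPPPPPPPPPPwg..ggggggw
wwwwPPPPPPPPPPPPPPPPPg..ggggggg
wwwwPPPPPPPPPPPPPPPPPw.P.gggggg
wwwwPPPPPPPPPPPPPPPPPPg..gggggg
wwwPPPPPPPPPPPPPPPPPPPg.Pgggggg
wwwPPPPPPPPPPPPPPPPPPPw.Pgggggg
wwgPPPPPPPPPPPPPPPPPPPg.P.ggggg
wwwPPPPPPPPPPPPPPPPPPPggPgggggg
wwwPPPPPPPPPPPPPPPPPPPg.P.ggggg
wwwPPPPPPPPPPPPPPPPPPPgPPgggggg
wwwPPPPPPPPPPPPPPPPPPggPPgggggg
wwwwPPPPPPPPPPPPPPPPwg.Pggggggg
wwwwgPPPPPPPPPPPPPPPwgPPggggggg
wwwwwPPPPPPPPPPPPPPwg.Pgggggggw
wwwwwgwPPPPPPPPPPPwgPPggggggggw
wwwwwggwPPPPPPPPwggPPggggggwwww
wwwwwwggggwwwPwgggPPggggggwwwww
wwwwwwwggggggggPgPgggggggwwwwww
wwwwwwwwwgggggggggggggggwwwwwww
wwwwwwwwwwwgggggggggwwwwwwwwwww
wwwwwwwwwwwwwwwwwwwwwwwwwwwwwww
wwwwwwwwwwwwwwwwwwwwwwwwwwwwwww
```

The tin is centred within about 2.5 mm of the plate in the same camera. Continue to red and grip it on the pipe.

```bash
python3 -m creep '[{"delta_pos":[0.02,-0.15,0],"angular":[0,0,0],"jaw":-1},{"delta_pos":[0.02,-0.303,0],"angular":[0,0,0],"jaw":-1},{"delta_pos":[0.02,-0.303,0],"angular":[0,0,0],"jaw":-1},{"delta_pos":[0.02,-0.303,0.1],"angular":[0,0,0],"jaw":-1},{"delta_pos":[0.02,-0.303,0.25],"angular":[0,0,0],"jaw":-1},{"delta_pos":[0.02,-0.303,0.4],"angular":[0,0,0],"jaw":-1},{"delta_pos":[0.02,-0.303,0.55],"angular":[0,0,0],"jaw":-1},{"delta_pos":[0.02,-0.303,0.7],"angular":[0,0,0],"jaw":-1},{"delta_pos":[0.02,-0.303,0.8],"angular":[0,0,0],"jaw":-1},{"delta_pos":[0.02,-0.303,0.87],"angular":[0,0,0],"jaw":-1},{"delta_pos":[0.02,-0.303,0.87],"angular":[0,0,0],"jaw":-1},{"delta_pos":[0.02,-0.303,0.87],"angular":[0,0,0],"jaw":-1}]'
python3 -m creep '[{"delta_pos":[0,0,0],"angular":[0,0,0],"jaw":0},{"delta_pos":[0,0,0],"angular":[0,0,0],"jaw":0},{"delta_pos":[0,0,0],"angular":[0,0,0],"jaw":0.3},{"delta_pos":[0,0,0],"angular":[0,0,0],"jaw":0.4},{"delta_pos":[0,0,0],"angular":[0,0,0],"jaw":0.5},{"delta_pos":[0,0,0],"angular":[0,0,0],"jaw":0.55},{"delta_pos":[0,0,0],"angular":[0,0,0],"jaw":0.6},{"delta_pos":[0,0,0],"angular":[0,0,0],"jaw":1},{"delta_pos":[0,0,0],"angular":[0,0,0],"jaw":1},{"delta_pos":[0,0,0],"angular":[0,0,0],"jaw":1}]'
```

```text
time: 41.72
eef_pos: [0.5883, -0.3032, 0.1512]
tool_rot: [179.9, -0.1, -179.7]
force: [0.2, 0.8, -0.1]
opening: 0.0854
gripper_force: 0.0
time: 42.55
eef_pos: [0.5885, -0.3043, 0.1511]
tool_rot: [180.0, -0.0, -179.7]
force: [-0.5, 0.6, 3.6]
opening: 0.0144
gripper_force: 58.4
```

Now on the pipe (14.4 mm reading). Carry red back to (634,47).

```bash
python3 -m creep '[{"delta_pos":[0,0,-0.05],"angular":[0,0,0],"jaw":1},{"delta_pos":[0,0,-0.15],"angular":[0,0,0],"jaw":1},{"delta_pos":[0,0,-0.25],"angular":[0,0,0],"jaw":1},{"delta_pos":[0,0,-0.35],"angular":[0,0,0],"jaw":1},{"delta_pos":[-0.01,0.05,-0.45],"angular":[0,0,0],"jaw":1},{"delta_pos":[-0.03,0.18,-0.45],"angular":[0,0,0],"jaw":1},{"delta_pos":[-0.05,0.33,-0.45],"angular":[0,0,0],"jaw":1},{"delta_pos":[-0.07,0.5,-0.45],"angular":[0,0,0],"jaw":1},{"delta_pos":[-0.09,0.66,-0.45],"angular":[0,0,0],"jaw":1},{"delta_pos":[-0.11,0.83,-0.45],"angular":[0,0,0],"jaw":1},{"delta_pos":[-0.13,1,-0.45],"angular":[0,0,0],"jaw":1}]'
python3 -m creep '[{"delta_pos":[-0.02,0.17,0],"angular":[0,0,0],"jaw":1},{"delta_pos":[-0.04,0.34,0],"angular":[0,0,0],"jaw":1},{"delta_pos":[-0.06,0.5,0],"angular":[0,0,0],"jaw":1},{"delta_pos":[-0.08,0.66,0],"angular":[0,0,0],"jaw":1},{"delta_pos":[-0.1,0.83,0],"angular":[0,0,0],"jaw":1},{"delta_pos":[-0.13,1,0],"angular":[0,0,0],"jaw":1}]'
python3 -m creep '[{"delta_pos":[-0.02,0.15,0],"angular":[0,0,0],"jaw":1},{"delta_pos":[-0.04,0.26,0],"angular":[0,0,0],"jaw":1},{"delta_pos":[-0.055,0.33,0],"angular":[0,0,0],"jaw":1},{"delta_pos":[-0.055,0.342,0],"angular":[0,0,0],"jaw":1},{"delta_pos":[-0.055,0.342,0],"angular":[0,0,0],"jaw":1},{"delta_pos":[-0.055,0.342,0],"angular":[0,0,0],"jaw":1},{"delta_pos":[-0.055,0.342,0],"angular":[0,0,0],"jaw":1}]'
```

```text
time: 43.47
eef_pos: [0.6071, -0.1531, 0.2188]
tool_rot: [180.0, -0.0, -179.7]
force: [1.0, 1.2, -1.4]
opening: 0.0142
gripper_force: 58.5
time: 43.97
eef_pos: [0.6257, -0.003, 0.2191]
tool_rot: [180.0, -0.0, -179.7]
force: [0.4, -0.3, -1.8]
opening: 0.0146
gripper_force: 58.5
time: 44.55
eef_pos: [0.6339, 0.0461, 0.2188]
tool_rot: [180.0, -0.0, -179.8]
force: [-1.3, -1.2, -1.2]
opening: 0.0143
gripper_force: 58.6
```

```bash
python3 -m creep '[{"delta_pos":[0,0.006,0.1],"angular":[0,0,0],"jaw":1},{"delta_pos":[0,0.006,0.2],"angular":[0,0,0],"jaw":1},{"delta_pos":[0,0.006,0.28],"angular":[0,0,0],"jaw":1},{"delta_pos":[0,0.006,0.34],"angular":[0,0,0],"jaw":1},{"delta_pos":[0,0.006,0.38],"angular":[0,0,0],"jaw":1},{"delta_pos":[0,0.006,0.41],"angular":[0,0,0],"jaw":1},{"delta_pos":[0,0.006,0.42],"angular":[0,0,0],"jaw":1},{"delta_pos":[0,0.006,0.425],"angular":[0,0,0],"jaw":1},{"delta_pos":[0,0.006,0.43],"angular":[0,0,0],"jaw":1},{"delta_pos":[0,0.006,0.43],"angular":[0,0,0],"jaw":1},{"delta_pos":[0,0.006,0.43],"angular":[0,0,0],"jaw":1}]'
```

```text
time: 45.47
eef_pos: [0.6341, 0.0482, 0.1545]
tool_rot: [180.0, -0.0, -179.7]
force: [-0.6, 0.5, -2.1]
opening: 0.0144
gripper_force: 58.6
```

```bash
python3 -m creep '[{"delta_pos":[0,-0.006,0.003],"angular":[0,0,0],"jaw":1},{"delta_pos":[0,-0.006,0.005],"angular":[0,0,0],"jaw":1},{"delta_pos":[0,-0.006,0.005],"angular":[0,0,0],"jaw":1}]'
```

```text
time: 45.72
eef_pos: [0.6343, 0.0474, 0.1541]
tool_rot: [179.9, 0.0, -179.7]
force: [-1.3, 0.7, 4.7]
opening: 0.0142
gripper_force: 59.4
```

```bash
python3 -m creep '[{"delta_pos":[0,0,0],"angular":[0,0,0],"jaw":0.6},{"delta_pos":[0,0,0],"angular":[0,0,0],"jaw":0.4},{"delta_pos":[0,0,0],"angular":[0,0,0],"jaw":0},{"delta_pos":[0,0,0],"angular":[0,0,0],"jaw":-1},{"delta_pos":[0,0,0],"angular":[0,0,0],"jaw":-1},{"delta_pos":[0,0,0],"angular":[0,0,0],"jaw":-1},{"delta_pos":[0,0,0],"angular":[0,0,0],"jaw":-1},{"delta_pos":[0,0,-0.2],"angular":[0,0,0],"jaw":-1},{"delta_pos":[0,0,-0.4],"angular":[0,0,0],"jaw":-1},{"delta_pos":[0,0,-0.6],"angular":[0,0,0],"jaw":-1},{"delta_pos":[0,0,-0.84],"angular":[0,0,0],"jaw":-1},{"delta_pos":[0,0,-0.84],"angular":[0,0,0],"jaw":-1}]'
python3 -m creep '[{"delta_pos":[0.06,-0.25,0],"angular":[0,0,0],"jaw":-1},{"delta_pos":[0.12,-0.5,0],"angular":[0,0,0],"jaw":-1},{"delta_pos":[0.18,-0.75,0],"angular":[0,0,0],"jaw":-1},{"delta_pos":[0.25,-1,0],"angular":[0,0,0],"jaw":-1}]'
python3 -m creep '[{"delta_pos":[0.06,-0.25,0],"angular":[0,0,0],"jaw":-1},{"delta_pos":[0.12,-0.5,0],"angular":[0,0,0],"jaw":-1},{"delta_pos":[0.18,-0.75,0],"angular":[0,0,0],"jaw":-1},{"delta_pos":[0.25,-1,0],"angular":[0,0,0],"jaw":-1}]'
python3 -m creep '[{"delta_pos":[0.06,-0.25,0],"angular":[0,0,0],"jaw":-1},{"delta_pos":[0.12,-0.5,0],"angular":[0,0,0],"jaw":-1},{"delta_pos":[0.18,-0.75,0],"angular":[0,0,0],"jaw":-1},{"delta_pos":[0.265,-0.943,0],"angular":[0,0,0],"jaw":-1},{"delta_pos":[0.265,-0.943,0],"angular":[0,0,0],"jaw":-1},{"delta_pos":[0.265,-0.943,0],"angular":[0,0,0],"jaw":-1},{"delta_pos":[0.265,-0.943,0],"angular":[0,0,0],"jaw":-1},{"delta_pos":[0.265,-0.943,0],"angular":[0,0,0],"jaw":-1}]'
```

```text
time: 46.72
eef_pos: [0.6358, 0.0473, 0.2867]
tool_rot: [179.9, 0.5, -179.7]
force: [0.2, -0.3, 1.2]
opening: 0.0856
gripper_force: 0.0
time: 47.05
eef_pos: [0.5967, -0.1044, 0.2791]
tool_rot: [180.0, -0.0, -179.7]
force: [1.3, -0.1, -0.0]
opening: 0.0853
gripper_force: 0.0
time: 47.38
eef_pos: [0.5598, -0.2549, 0.2792]
tool_rot: [180.0, -0.0, -179.7]
force: [1.7, 0.3, -1.0]
opening: 0.0854
gripper_force: 0.0
time: 48.05
eef_pos: [0.5219, -0.3939, 0.2793]
tool_rot: [179.9, -0.0, -179.7]
force: [0.3, 0.8, -0.4]
opening: 0.0853
gripper_force: 0.0
```

Over black. Descend to z≈0.151 and grip.

```bash
python3 -m creep '[{"delta_pos":[0,0,0.1],"angular":[0,0,0],"jaw":-1},{"delta_pos":[0,0,0.25],"angular":[0,0,0],"jaw":-1},{"delta_pos":[0,0,0.4],"angular":[0,0,0],"jaw":-1},{"delta_pos":[0,0,0.55],"angular":[0,0,0],"jaw":-1},{"delta_pos":[0,0,0.7],"angular":[0,0,0],"jaw":-1},{"delta_pos":[0,0,0.8],"angular":[0,0,0],"jaw":-1},{"delta_pos":[0,0,0.855],"angular":[0,0,0],"jaw":-1},{"delta_pos":[0,0,0.855],"angular":[0,0,0],"jaw":-1},{"delta_pos":[0,0,0.855],"angular":[0,0,0],"jaw":-1}]'
python3 -m creep '[{"delta_pos":[0,0,0],"angular":[0,0,0],"jaw":0},{"delta_pos":[0,0,0],"angular":[0,0,0],"jaw":0},{"delta_pos":[0,0,0],"angular":[0,0,0],"jaw":0.3},{"delta_pos":[0,0,0],"angular":[0,0,0],"jaw":0.4},{"delta_pos":[0,0,0],"angular":[0,0,0],"jaw":0.5},{"delta_pos":[0,0,0],"angular":[0,0,0],"jaw":0.55},{"delta_pos":[0,0,0],"angular":[0,0,0],"jaw":0.6},{"delta_pos":[0,0,0],"angular":[0,0,0],"jaw":1},{"delta_pos":[0,0,0],"angular":[0,0,0],"jaw":1},{"delta_pos":[0,0,0],"angular":[0,0,0],"jaw":1}]'
```

```text
time: 48.8
eef_pos: [0.5218, -0.3942, 0.1516]
tool_rot: [180.0, -0.0, -179.7]
force: [0.4, -0.6, 0.3]
opening: 0.0857
gripper_force: 0.0
time: 49.63
eef_pos: [0.5214, -0.3947, 0.1511]
tool_rot: [180.0, -0.0, -179.7]
force: [-0.2, 0.6, 4.3]
opening: 0.0141
gripper_force: 58.4
```

```bash
python3 -m creep '[{"delta_pos":[0,0,-0.05],"angular":[0,0,0],"jaw":1},{"delta_pos":[0,0,-0.15],"angular":[0,0,0],"jaw":1},{"delta_pos":[0,0,-0.25],"angular":[0,0,0],"jaw":1},{"delta_pos":[0,0,-0.35],"angular":[0,0,0],"jaw":1},{"delta_pos":[-0.05,0,-0.45],"angular":[0,0,0],"jaw":1},{"delta_pos":[-0.15,0.02,-0.45],"angular":[0,0,0],"jaw":1},{"delta_pos":[-0.27,0.06,-0.45],"angular":[0,0,0],"jaw":1},{"delta_pos":[-0.38,0.15,-0.45],"angular":[0,0,0],"jaw":1},{"delta_pos":[-0.44,0.28,-0.45],"angular":[0,0,0],"jaw":1},{"delta_pos":[-0.46,0.44,-0.45],"angular":[0,0,0],"jaw":1},{"delta_pos":[-0.46,0.6,-0.45],"angular":[0,0,0],"jaw":1}]'
python3 -m creep '[{"delta_pos":[-0.02,0.16,0],"angular":[0,0,0],"jaw":1},{"delta_pos":[-0.04,0.33,0],"angular":[0,0,0],"jaw":1},{"delta_pos":[-0.06,0.5,0],"angular":[0,0,0],"jaw":1},{"delta_pos":[-0.08,0.66,0],"angular":[0,0,0],"jaw":1},{"delta_pos":[-0.1,0.83,0],"angular":[0,0,0],"jaw":1},{"delta_pos":[-0.11,1,0],"angular":[0,0,0],"jaw":1}]'
python3 -m creep '[{"delta_pos":[-0.02,0.15,0],"angular":[0,0,0],"jaw":1},{"delta_pos":[-0.04,0.28,0],"angular":[0,0,0],"jaw":1},{"delta_pos":[-0.04,0.37,0],"angular":[0,0,0],"jaw":1},{"delta_pos":[-0.04,0.407,0],"angular":[0,0,0],"jaw":1},{"delta_pos":[-0.04,0.407,0],"angular":[0,0,0],"jaw":1},{"delta_pos":[-0.04,0.407,0],"angular":[0,0,0],"jaw":1},{"delta_pos":[-0.04,0.407,0],"angular":[0,0,0],"jaw":1}]'
```

```text
time: 50.55
eef_pos: [0.5904, -0.3035, 0.2177]
tool_rot: [179.9, -0.1, -179.7]
force: [0.4, 0.5, -2.7]
opening: 0.0144
gripper_force: 58.6
time: 51.05
eef_pos: [0.6056, -0.1532, 0.2187]
tool_rot: [180.0, -0.1, -179.7]
force: [0.1, -0.8, -3.5]
opening: 0.0145
gripper_force: 58.6
time: 51.63
eef_pos: [0.6113, -0.0943, 0.2185]
tool_rot: [180.0, -0.0, -179.8]
force: [-0.7, -1.1, -2.8]
opening: 0.0143
gripper_force: 58.7
```

```bash
python3 -m creep '[{"delta_pos":[0,0,0.1],"angular":[0,0,0],"jaw":1},{"delta_pos":[0,0,0.2],"angular":[0,0,0],"jaw":1},{"delta_pos":[0,0,0.28],"angular":[0,0,0],"jaw":1},{"delta_pos":[0,0,0.34],"angular":[0,0,0],"jaw":1},{"delta_pos":[0,0,0.38],"angular":[0,0,0],"jaw":1},{"delta_pos":[0,0,0.41],"angular":[0,0,0],"jaw":1},{"delta_pos":[0,0,0.42],"angular":[0,0,0],"jaw":1},{"delta_pos":[0,0,0.425],"angular":[0,0,0],"jaw":1},{"delta_pos":[0,0,0.43],"angular":[0,0,0],"jaw":1},{"delta_pos":[0,0,0.43],"angular":[0,0,0],"jaw":1}]'
python3 -m creep '[{"delta_pos":[0,0,0.002],"angular":[0,0,0],"jaw":1},{"delta_pos":[0,0,0.003],"angular":[0,0,0],"jaw":1},{"delta_pos":[0,0,0.003],"angular":[0,0,0],"jaw":1}]'
```

```text
time: 52.47
eef_pos: [0.6116, -0.0933, 0.1544]
tool_rot: [180.0, -0.0, -179.7]
force: [-0.6, 0.3, -3.0]
opening: 0.0148
gripper_force: 58.7
time: 52.72
eef_pos: [0.6116, -0.0932, 0.1541]
tool_rot: [180.0, 0.0, -179.7]
force: [-0.8, 1.5, 2.0]
opening: 0.0147
gripper_force: 59.1
```

```bash
python3 -m creep '[{"delta_pos":[0,0,0],"angular":[0,0,0],"jaw":0.6},{"delta_pos":[0,0,0],"angular":[0,0,0],"jaw":0.4},{"delta_pos":[0,0,0],"angular":[0,0,0],"jaw":0},{"delta_pos":[0,0,0],"angular":[0,0,0],"jaw":-1},{"delta_pos":[0,0,0],"angular":[0,0,0],"jaw":-1},{"delta_pos":[0,0,0],"angular":[0,0,0],"jaw":-1},{"delta_pos":[0,0,0],"angular":[0,0,0],"jaw":-1},{"delta_pos":[0,0,-0.2],"angular":[0,0,0],"jaw":-1},{"delta_pos":[0,0,-0.4],"angular":[0,0,0],"jaw":-1},{"delta_pos":[0,0,-0.6],"angular":[0,0,0],"jaw":-1},{"delta_pos":[0,0,-0.84],"angular":[0,0,0],"jaw":-1},{"delta_pos":[0,0,-0.84],"angular":[0,0,0],"jaw":-1}]'
python3 -m creep '[{"delta_pos":[0.1,-0.2,0],"angular":[0,0,0],"jaw":-1},{"delta_pos":[0.2,-0.4,0],"angular":[0,0,0],"jaw":-1},{"delta_pos":[0.3,-0.6,0],"angular":[0,0,0],"jaw":-1},{"delta_pos":[0.45,-0.8,0],"angular":[0,0,0],"jaw":-1},{"delta_pos":[0.6,-1,0],"angular":[0,0,0],"jaw":-1}]'
python3 -m creep '[{"delta_pos":[0.1,-0.2,0],"angular":[0,0,0],"jaw":-1},{"delta_pos":[0.207,-0.338,0],"angular":[0,0,0],"jaw":-1},{"delta_pos":[0.207,-0.338,0],"angular":[0,0,0],"jaw":-1},{"delta_pos":[0.207,-0.338,0],"angular":[0,0,0],"jaw":-1},{"delta_pos":[0.207,-0.338,0],"angular":[0,0,0],"jaw":-1},{"delta_pos":[0.207,-0.338,0],"angular":[0,0,0],"jaw":-1}]'
```

```text
time: 53.72
eef_pos: [0.6132, -0.0936, 0.2867]
tool_rot: [-180.0, 0.5, -179.7]
force: [0.8, -0.3, 0.3]
opening: 0.0851
gripper_force: 0.0
time: 54.13
eef_pos: [0.5212, -0.2449, 0.2792]
tool_rot: [180.0, -0.0, -179.7]
force: [-0.1, -0.9, 0.5]
opening: 0.0853
gripper_force: 0.0
time: 54.63
eef_pos: [0.4919, -0.2939, 0.2794]
tool_rot: [179.9, -0.0, -179.7]
force: [-0.1, 0.3, -0.2]
opening: 0.0853
gripper_force: 0.0
```

```bash
python3 -m creep '[{"delta_pos":[0,0,0.1],"angular":[0,0,0],"jaw":-1},{"delta_pos":[0,0,0.25],"angular":[0,0,0],"jaw":-1},{"delta_pos":[0,0,0.4],"angular":[0,0,0],"jaw":-1},{"delta_pos":[0,0,0.55],"angular":[0,0,0],"jaw":-1},{"delta_pos":[0,0,0.7],"angular":[0,0,0],"jaw":-1},{"delta_pos":[0,0,0.8],"angular":[0,0,0],"jaw":-1},{"delta_pos":[0,0,0.855],"angular":[0,0,0],"jaw":-1},{"delta_pos":[0,0,0.855],"angular":[0,0,0],"jaw":-1},{"delta_pos":[0,0,0.855],"angular":[0,0,0],"jaw":-1}]'
python3 -m creep '[{"delta_pos":[0,0,0],"angular":[0,0,0],"jaw":0},{"delta_pos":[0,0,0],"angular":[0,0,0],"jaw":0},{"delta_pos":[0,0,0],"angular":[0,0,0],"jaw":0.3},{"delta_pos":[0,0,0],"angular":[0,0,0],"jaw":0.4},{"delta_pos":[0,0,0],"angular":[0,0,0],"jaw":0.5},{"delta_pos":[0,0,0],"angular":[0,0,0],"jaw":0.55},{"delta_pos":[0,0,0],"angular":[0,0,0],"jaw":0.6},{"delta_pos":[0,0,0],"angular":[0,0,0],"jaw":1},{"delta_pos":[0,0,0],"angular":[0,0,0],"jaw":1},{"delta_pos":[0,0,0],"angular":[0,0,0],"jaw":1}]'
python3 -m creep '[{"delta_pos":[0,0,-0.05],"angular":[0,0,0],"jaw":1},{"delta_pos":[0,0,-0.15],"angular":[0,0,0],"jaw":1},{"delta_pos":[0,0,-0.25],"angular":[0,0,0],"jaw":1},{"delta_pos":[0,0,-0.35],"angular":[0,0,0],"jaw":1},{"delta_pos":[0,0.05,-0.45],"angular":[0,0,0],"jaw":1},{"delta_pos":[0,0.18,-0.45],"angular":[0,0,0],"jaw":1},{"delta_pos":[-0.02,0.33,-0.45],"angular":[0,0,0],"jaw":1},{"delta_pos":[-0.04,0.5,-0.45],"angular":[0,0,0],"jaw":1},{"delta_pos":[-0.06,0.66,-0.45],"angular":[0,0,0],"jaw":1},{"delta_pos":[-0.08,0.83,-0.45],"angular":[0,0,0],"jaw":1},{"delta_pos":[-0.1,1,-0.45],"angular":[0,0,0],"jaw":1}]'
python3 -m creep '[{"delta_pos":[0,0.16,0],"angular":[0,0,0],"jaw":1},{"delta_pos":[0,0.33,0],"angular":[0,0,0],"jaw":1},{"delta_pos":[0,0.5,0],"angular":[0,0,0],"jaw":1},{"delta_pos":[0,0.64,0],"angular":[0,0,0],"jaw":1},{"delta_pos":[-0.03,0.76,0],"angular":[0,0,0],"jaw":1},{"delta_pos":[-0.1,0.83,0],"angular":[0,0,0],"jaw":1},{"delta_pos":[-0.2,0.851,0],"angular":[0,0,0],"jaw":1},{"delta_pos":[-0.3,0.851,0],"angular":[0,0,0],"jaw":1},{"delta_pos":[-0.38,0.851,0],"angular":[0,0,0],"jaw":1},{"delta_pos":[-0.41,0.851,0],"angular":[0,0,0],"jaw":1},{"delta_pos":[-0.41,0.851,0],"angular":[0,0,0],"jaw":1},{"delta_pos":[-0.41,0.851,0],"angular":[0,0,0],"jaw":1}]'
```

```text
time: 55.38
eef_pos: [0.4917, -0.2941, 0.1517]
tool_rot: [180.0, -0.0, -179.7]
force: [0.2, -0.0, -0.8]
opening: 0.0854
gripper_force: 0.0
time: 56.22
eef_pos: [0.4914, -0.2946, 0.1515]
tool_rot: [180.0, -0.0, -179.7]
force: [-0.3, 0.4, 4.3]
opening: 0.0141
gripper_force: 58.4
time: 57.13
eef_pos: [0.5054, -0.1434, 0.2191]
tool_rot: [179.9, -0.1, -179.7]
force: [-0.0, 0.3, -1.7]
opening: 0.0143
gripper_force: 58.6
time: 58.13
eef_pos: [0.566, -0.0167, 0.2189]
tool_rot: [180.0, -0.1, -179.7]
force: [-0.3, 0.1, -2.6]
opening: 0.0146
gripper_force: 58.6
```

```bash
python3 -m creep '[{"delta_pos":[0,0,0.1],"angular":[0,0,0],"jaw":1},{"delta_pos":[0,0,0.2],"angular":[0,0,0],"jaw":1},{"delta_pos":[0,0,0.28],"angular":[0,0,0],"jaw":1},{"delta_pos":[0,0,0.34],"angular":[0,0,0],"jaw":1},{"delta_pos":[0,0,0.38],"angular":[0,0,0],"jaw":1},{"delta_pos":[0,0,0.41],"angular":[0,0,0],"jaw":1},{"delta_pos":[0,0,0.42],"angular":[0,0,0],"jaw":1},{"delta_pos":[0,0,0.425],"angular":[0,0,0],"jaw":1},{"delta_pos":[0,0,0.43],"angular":[0,0,0],"jaw":1},{"delta_pos":[0,0,0.43],"angular":[0,0,0],"jaw":1}]'
python3 -m creep '[{"delta_pos":[0,0,0.002],"angular":[0,0,0],"jaw":1},{"delta_pos":[0,0,0.003],"angular":[0,0,0],"jaw":1},{"delta_pos":[0,0,0.003],"angular":[0,0,0],"jaw":1}]'
```

```text
time: 58.97
eef_pos: [0.5666, -0.0166, 0.1548]
tool_rot: [180.0, -0.0, -179.7]
force: [1.4, -0.8, -2.8]
opening: 0.0146
gripper_force: 58.7
time: 59.22
eef_pos: [0.5667, -0.0165, 0.1545]
tool_rot: [180.0, 0.0, -179.7]
force: [-0.2, 0.6, 3.5]
opening: 0.0145
gripper_force: 59.2
```

Contact. I'll release, rise, retreat, and compare the top and scene pictures numerically with the first ones.

```bash
python3 -m creep '[{"delta_pos":[0,0,0],"angular":[0,0,0],"jaw":0.6},{"delta_pos":[0,0,0],"angular":[0,0,0],"jaw":0.4},{"delta_pos":[0,0,0],"angular":[0,0,0],"jaw":0},{"delta_pos":[0,0,0],"angular":[0,0,0],"jaw":-1},{"delta_pos":[0,0,0],"angular":[0,0,0],"jaw":-1},{"delta_pos":[0,0,0],"angular":[0,0,0],"jaw":-1},{"delta_pos":[0,0,0],"angular":[0,0,0],"jaw":-1},{"delta_pos":[0,0,-0.2],"angular":[0,0,0],"jaw":-1},{"delta_pos":[0,0,-0.4],"angular":[0,0,0],"jaw":-1},{"delta_pos":[0,0,-0.6],"angular":[0,0,0],"jaw":-1},{"delta_pos":[0,0,-0.84],"angular":[0,0,0],"jaw":-1},{"delta_pos":[0,0,-0.84],"angular":[0,0,0],"jaw":-1}]'
python3 -m creep '[{"delta_pos":[0.2,0,0],"angular":[0,0,0],"jaw":-1},{"delta_pos":[0.45,0,0],"angular":[0,0,0],"jaw":-1},{"delta_pos":[0.7,-0.15,0],"angular":[0,0,0],"jaw":-1},{"delta_pos":[0.9,-0.4,0],"angular":[0,0,0],"jaw":-1},{"delta_pos":[1,-0.65,0],"angular":[0,0,0],"jaw":-1},{"delta_pos":[1,-0.9,0],"angular":[0,0,0],"jaw":-1},{"delta_pos":[1,-1,0],"angular":[0,0,0],"jaw":-1}]'
python3 -m creep '[{"delta_pos":[0.1,-0.25,0],"angular":[0,0,0],"jaw":-1},{"delta_pos":[0.2,-0.5,0],"angular":[0,0,0],"jaw":-1},{"delta_pos":[0.3,-0.75,0],"angular":[0,0,0],"jaw":-1},{"delta_pos":[0.4,-1,0],"angular":[0,0,0],"jaw":-1},{"delta_pos":[0.4,-1,0],"angular":[0,0,0],"jaw":-1},{"delta_pos":[0.4,-1,0],"angular":[0,0,0],"jaw":-1},{"delta_pos":[0.4,-1,0],"angular":[0,0,0],"jaw":-1}]'
python3 - <<'E'
from h import *
import pickle
t0,s0=pickle.load(open("c0.pkl","rb")); t=eyes.read_camera("top"); s=eyes.read_camera("scene")
g=lambda c:c["image"].astype(np.uint8)
for lab,P,r in(("black",(.611,-.094),1),("pale",(.566,-.017),1),("red",(.634,.047),1),("green",(.73,-.295),0),("decoy1",(.762,.085),2),("decoy2",(.764,-.037),2),("tool",(.709,.27),0),("file",(.355,0),0)):
    for n,a,b in(("top",t0,t),("scene",s0,s)):
        for part,z in((("bell",.02),("tip",.225)) if r==1 else (("obj",.02),)):
            u=proj(a,[(*P,z)])[0]; k=11; x,y=(int(round(q)) for q in u)
            T=g(a)[y-k:y+k+1,x-k:x+k+1]; S=g(b)[y-k-8:y+k+9,x-k-8:x+k+9]
            M=cv2.matchTemplate(S,T,cv2.TM_CCOEFF_NORMED); _,v,_,l=cv2.minMaxLoc(M); d=(l[0]-8,l[1]-8)
            e=(onz(a,[u+d],z)-onz(a,[u],z))[0,:2]*1000
            print(lab,n,part,"score",round(v,2),"shift px",d,"mm",e.round(1), "score@0",round(float(M[8,8]),2))
E
```

```text
time: 60.22
eef_pos: [0.5683, -0.0167, 0.2865]
tool_rot: [180.0, 0.4, -179.7]
force: [0.7, 0.1, 0.3]
opening: 0.085
gripper_force: 0.0
time: 60.8
eef_pos: [0.4159, -0.1708, 0.2805]
tool_rot: [-180.0, 0.0, -179.8]
force: [1.0, 0.4, 0.1]
opening: 0.0852
gripper_force: 0.0
time: 61.38
eef_pos: [0.3579, -0.3175, 0.2798]
tool_rot: [179.9, -0.0, -179.8]
force: [0.7, 0.4, 0.3]
opening: 0.0856
gripper_force: 0.0
black top bell score 0.91 shift px (0, 0) mm [0. 0.] score@0 0.91
black top tip score 0.97 shift px (0, 0) mm [0. 0.] score@0 0.97
black scene bell score 0.9 shift px (0, 0) mm [0. 0.] score@0 0.9
black scene tip score 1.0 shift px (0, 0) mm [0. 0.] score@0 1.0
pale top bell score 0.96 shift px (0, 0) mm [0. 0.] score@0 0.96
pale top tip score 0.5 shift px (0, 0) mm [0. 0.] score@0 0.5
pale scene bell score 0.64 shift px (0, 0) mm [0. 0.] score@0 0.64
pale scene tip score 1.0 shift px (0, 0) mm [0. 0.] score@0 1.0
red top bell score 0.97 shift px (0, 0) mm [0. 0.] score@0 0.97
red top tip score 0.97 shift px (0, 0) mm [0. 0.] score@0 0.97
red scene bell score 1.0 shift px (0, 0) mm [0. 0.] score@0 1.0
red scene tip score 0.99 shift px (0, 0) mm [0. 0.] score@0 0.99
green top obj score 1.0 shift px (0, 0) mm [0. 0.] score@0 1.0
green scene obj score 1.0 shift px (0, 0) mm [0. 0.] score@0 1.0
decoy1 top obj score 1.0 shift px (0, 0) mm [0. 0.] score@0 1.0
decoy1 scene obj score 1.0 shift px (0, 0) mm [0. 0.] score@0 1.0
decoy2 top obj score 1.0 shift px (0, 0) mm [0. 0.] score@0 1.0
decoy2 scene obj score 1.0 shift px (0, 0) mm [0. 0.] score@0 1.0
tool top obj score 0.99 shift px (0, 0) mm [0. 0.] score@0 0.99
tool scene obj score 1.0 shift px (0, 0) mm [0. 0.] score@0 1.0
file top obj score 0.99 shift px (0, 0) mm [0. 0.] score@0 0.99
file scene obj score 1.0 shift px (0, 0) mm [0. 0.] score@0 1.0
```

All three suonas match their original places to the pixel, the bystanders haven't moved, and the tin is central on the plate. Handing in.

```bash
python3 -c "
from bench import order
print(order.finish_job())"
```

```text
the job is handed in; nothing more can be done
None
```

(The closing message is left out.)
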